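# Load a torque link into the drilling fixture

### The job

The undrilled torque link sits loose over the dowel of the drilling fixture, swung out towards the robot. Push its free end round until the boss bears on the stop screw, feeling for the touch and pressing only lightly, then swing the red-knobbed cam lever round until the cam nips the boss firmly but not hard against the screw, and let go with the link held there. Leave everything else on the bench where it lies.

Things in the scene. Friction and masses are not known exactly. Their poses are not given: they have to be found in the camera images.
- fixture: Fixed steel plate, 240 x 380 x 16 mm (x, y, z), -x side to the robot. Origin: centre of its underside, on the bench. In its frame (mm): dowel at (30, -120); link at home points along +y, its boss near (30, 80); stop block beyond the boss on the +x side; cam pivot at (8.7, 109).
- link_blank: Loose torque link to be clamped, dark steel, 0.45 kg: eye and boss (each 32 mm across, 20 high) 200 mm apart, web between 18 wide, 3 to 17 mm above the underside. Origin: underside, on the axis of the 14 mm eye, which sits over the dowel; x runs to the boss. It slides on the oiled plate, turned 20 to 37 degrees from home, boss towards the robot; it must turn clockwise seen from above.
- blank_boss (a point): Centre of the top face of the undrilled boss (bright machined face, at the link's free end), 20 mm above the plate.
- dowel (a point): Fixed dowel pin, 12 mm diameter, 24 mm high, seen as a dark pin in the link's eye; this point is on its axis at the plate's top.
- stop: Fixed grey stop block, 30 x 34 x 28 mm high. Origin: on the plate, mid-foot of its face towards the boss, which lies on its -x side. A 10 mm stop screw sticks out of that face along -x, axis 10 mm above the plate, in line with the boss; its round tip stands 16 to 24 mm out: how far is not measured, feel for it. It does not give; over 25 N on it spoils its setting.
- cam: Clamp lever on a fixed upright pivot. Origin: pivot axis at the plate's top; x axis along the lever to the knob. It starts 40 to 57 degrees counter-clockwise (from above) of the fixture's x axis, cam clear of the link, and turns counter-clockwise, limit 177 degrees. Stiff: about 4 N at the knob turns it and it stays where left. Lever bar 10 mm thick, mid-height 26 to 28 mm above the plate.
- cam_knob (a point): Middle of the upright red knob at the lever's end, 85 mm from the pivot: 18 mm diameter, 19 to 51 mm above the plate; this point is 35 mm above it.
- cam_pivot (a point): Top of the lever's pivot, 35 mm above the plate. Under it the cam: a rubber-tyred disc of 28 mm centred 14 mm off the pivot, 2 to 16 mm above the plate. It meets the boss with the lever 125 to 155 degrees from the fixture's x axis, depending on the stop screw; from there the sprung pivot gives (up to 4 mm) and the knob gets heavier: each newton more on it adds about 5 N on the boss.
- link_done: Bystander: a finished torque link, same shape, both ends bored, lying on the bench to the right. Origin under its eye, x axis along it, 216 mm long.
- bush: Bystander: small brass drill bush, 22 mm across, 16 mm high, standing on the far right part of the plate. Origin: centre of its underside.
- spanner: Bystander: steel spanner, 170 mm long, on the bench far right. Origin: middle of its underside.
- chip_brush: Bystander: chip brush, 190 mm long, on the bench at the left. Origin: middle of its underside.
- oil: Bystander: clear oil bottle with a red cap, 52 mm across, 130 mm tall, far left. Origin: centre of its underside.
- screw_tray: Bystander: blue screw tray, 100 x 140 x 35 mm, on the left. Origin: centre of its underside.
- caliper: Bystander: steel sliding caliper, 220 mm long, on the bench at the right. Origin: at its jaw end, underside.
Mind the look-alikes: they are no part of the job. Leave any orange or purple look-alike of the link_blank alone.

How it is judged:
On the way:
1. the link's free end is pushed onto the stop screw (over 2 N for 0.2 s) before the cam touches it (contact force between link_blank and stop above 2 N and contact force between link_blank and cam below 0.5 N), for 0.2 s.
At the end, for the whole second after the job is handed in: The link lies flat on the plate with its eye on the dowel, at rest, its boss nipped between cam and stop screw: the cam bears on the link and the link on the stop, each with more than 3 N, with the robot clear (contact force between link_blank and stop above 3 N and contact force between link_blank and cam above 3 N and horizontal distance between link_blank and dowel below 0.003 m and z of link_blank in the frame of fixture below 0.019 m and angle between link_blank's own z axis and vertical below 0.05 rad and linear speed of link_blank below 0.01 m/s); the robot touches nothing.
It fails at once if the link is forced against the stop: more than 25 N (contact force between link_blank and stop above 25 N).
It fails at once if something else on the bench is shifted more than 30 mm (distance of any of link_done, bush, spanner, chip_brush, oil, screw_tray, caliper from where it was at the start of the episode above 0.03 m).
It also fails if it takes over 64 s, if anything falls off the work surface, if the arm or the gripper's body presses on something with over 40 N, if the wrist force passes 120 N, or if a joint passes its speed limit or range.

### The arm

A 6-joint arm with a two-finger parallel gripper is mounted at the origin on the work surface. World frame = base frame: x ahead of the robot, y to its left, z up, the work surface at z = 0. Lengths are in m, angles in rad, forces in N, time in s.
With the tool pointing down it reaches from about 0.35 to 0.975 m from the base axis. Payload 4.9 kg.
Tool frame: the origin (TCP) lies midway between the tips of the shut fingers; the grasp point (between the pads) lies 19 mm behind it (manip.pinch_z is the x of the grasp point in the tool frame, in m); x points along the fingers, y is the direction in which the jaws open and shut, and the axes are right-handed (so a half turn about x gives the same grasp; the last joint's range is limited). The gripper opens to 85 mm and grips with 20 to 120 N. Pads are 22 mm wide; open, the fingers measure 114 mm over their backs; the gripper's body (76 mm by 85 mm) begins 54 mm behind the grasp point. The pads swing forward as they close: fully open they stand 13 mm farther back than shut.
Start: joints at [1.207, 0.053, 1.613, -0, 1.476, -0.119], TCP at [0.151, 0.606, 0.231] pointing down, gripper open.
Joint ranges: [-3.01, 3.01], [-1.01, 2.22], [0.06, 2.58], [-1.02, 4.17], [0.09, 2.62], [-3.14, 3.14]. Speed limits (rad/s): [2.57, 2.57, 3.14, 3.14, 3.14, 3.14].

### API

Orientations are given as a unit quaternion [w, x, y, z].
In Python, from plant import sensors, cams, workorder, manip gives the robot as it stands.
- The arm moves only by the tool drive_tool, never from a script. Its argument "series" is a list of rows, each an object of numbers: "x", "y", "z": the shift along the tool's x, y, z in units of 25 mm (1.0 is 25 mm); "ax", "ay", "az": the turn, a rotation vector about the tool's x, y, z in units of 5 degrees (1.0 is 5 degrees). A call has 1 to 5 rows; each row is the pose to reach, as a shift and turn from the pose commanded when the call began, along the tool's axes at that moment; what a row does not reach only later rows make up. A row lasts 1/12 s, in which the tool goes at most 41.7 mm and 7.16 degrees, less where a joint would pass 70% of its speed; a pose out of reach is approached as far as the arm can. A call with a gripper value outside its range is refused whole. "hand" is the opening, from 0 (shut) to 1 (fully open), set as the call begins (left out, the last holds). The fingers move at their own pace and stop on an object; the grip force is fixed at half the most. Time passes only in rows, so rows that repeat a pose let the fingers close. It gives the time, the measured TCP pose, the force and the opening at its end, in the units of the state.
- sensors.state(): the state, without advancing time (a new reading comes with each control period).
- cams.grab_frame(name): name is "scene" or "top"; returns a dict with "img" (400x640x3 uint8, blue, green, red), "camera_matrix" (3x3 intrinsics, pixels), "k1" (the pictures are not rectified: a ray, as slopes to the right and down, at radius r is drawn at 1 + k1 r^2 times it, then the intrinsics apply), "cam_to_world" (4x4, takes a point from camera to world coordinates). Camera axes: x right, y down, z forward; pixel columns grow to the right and rows downward; lengths in m; the calibration is good to about 2 mm. A picture is of the moment at which its call begins. There is no depth.
- workorder.job_done(): hands the job in, once; it reports no verdict.
The state is a dict: "time": time; "joint_pos": joint angles; "joint_vel": joint speeds; "joint_efforts": joint torques, N m; "tool_pos": TCP position; "tool_rot": TCP orientation; "contact_force": force on the tool from outside, world axes, zero at the start; "ft_torque": the same for the moment, N m; "gripper_width": opening from 0.0 (shut) to 1.0 (fully open).
Only numpy, scipy, OpenCV 4.12 (cv2) and the standard library are available. Lean on these libraries where they do the work, as an engineer would, in place of code of your own. Each camera call takes 0.05 s, during which the arm holds its last target.

## Working session

There is one attempt and no reset: what is moved stays moved. The work goes in short steps, Python scripts to look and compute and a tool call to move; the robot and the scene stay as the last step left them, time stands still between calls to the robot, and variables do not carry over. Pictures are saved under pics/ and viewed, and the job is handed in when it is done.

Besides the shell and the picture viewer there is one more tool, called after "Request:" as name(argument=value, ...), one argument or row to a line, values as JSON. drive_tool: Moves the arm, as the interface text tells. Its arguments: {"type":"object","properties":{"series":{"type":"array","items":{"type":"object","properties":{"x":{"type":"number"},"y":{"type":"number"},"z":{"type":"number"},"ax":{"type":"number"},"ay":{"type":"number"},"az":{"type":"number"}}}},"hand":{"type":"number"}},"required":["series"]}

```bash
mkdir -p pics; ls; python3 - <<'E'
from plant import sensors,cams,workorder,manip
import cv2
for n in("scene","top"):
    f=cams.grab_frame(n); cv2.imwrite(f"pics/{n}0.png",f["img"]); print(n,f["camera_matrix"],f["k1"],f["cam_to_world"])
print(sensors.state()); print(manip.pinch_z)
E
```

```text
pics
scene [[430.92400974   0.         318.96088207]
 [  0.         430.92400974 193.3160338 ]
 [  0.           0.           1.        ]] -0.03531318201609395 [[ 0.77034865  0.50867215 -0.38446795  0.96327498]
 [ 0.63758388 -0.62118863  0.45564403 -0.64768158]
 [-0.00705369 -0.59613533 -0.80285298  1.13047495]
 [ 0.          0.          0.          1.        ]]
top [[479.20918391   0.         311.74539636]
 [  0.         479.20918391 197.51890301]
 [  0.           0.           1.        ]] -0.1274273543463457 [[ 0.0047552  -0.99411693  0.10820771  0.28506265]
 [-0.99971633 -0.00725138 -0.02268668 -0.00494606]
 [ 0.02333787 -0.10806913 -0.99386941  1.56027234]
 [ 0.          0.          0.          1.        ]]
{'time': 0.1, 'joint_pos': array([ 1.20705910e+00,  5.33198595e-02,  1.61417270e+00,  7.42397066e-06,
        1.47600269e+00, -1.18999755e-01]), 'joint_vel': array([-0.00126721, -0.00303895, -0.00258249,  0.00074529, -0.00218865,
       -0.00158951]), 'joint_efforts': array([ 1.59211877e-04, -3.94903779e+01, -3.71363568e+01, -2.05703009e-05,
        3.91373673e-03, -7.89636687e-06]), 'tool_pos': array([0.15123134, 0.60583878, 0.23015841]), 'tool_rot': array([ 0.70165556,  0.08565964,  0.70198222, -0.08696473]), 'contact_force': array([0.04421949, 0.2144333 , 0.09243812]), 'ft_torque': array([-0.01281346, -0.00876996, -0.00463191]), 'gripper_width': 1.0017178731818344}
-0.0187
```

View pics/scene0.png

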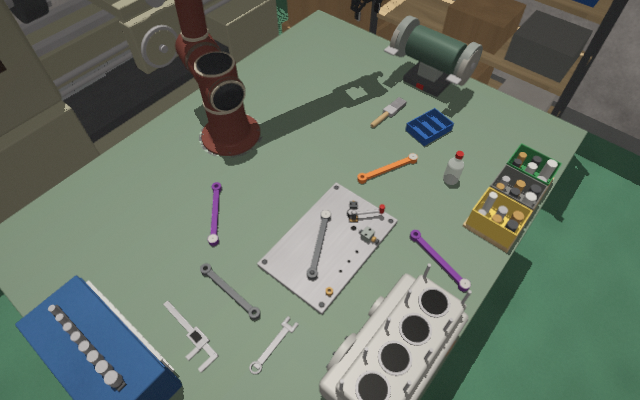

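View pics/top0.png

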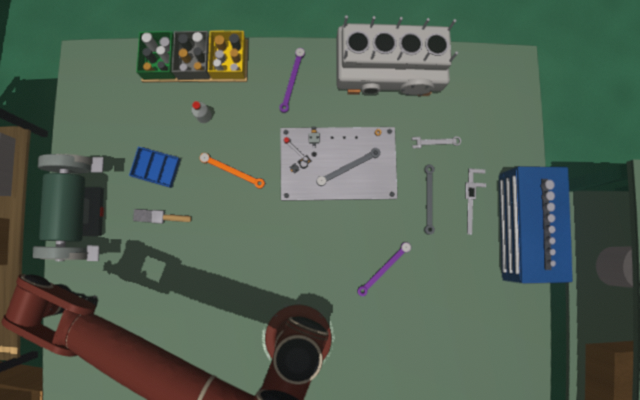

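```bash
cat > h.py <<'E'
import numpy as np,cv2
from scipy.optimize import least_squares
def proj(f,P):
    T=np.linalg.inv(f["cam_to_world"]);p=T[:3,:3]@np.asarray(P,float)+T[:3,3]
    s=p[:2]/p[2];s=s*(1+f["k1"]*(s@s));K=f["camera_matrix"]
    return K[:2,:2]@s+K[:2,2]
def ray(f,uv,z):
    K=f["camera_matrix"]; d=(np.array(uv,float)-K[:2,2])/K[0,0]; s=d.copy()
    for _ in range(20): s=d/(1+f["k1"]*(s@s))
    T=f["cam_to_world"]; v=T[:3,:3]@np.array([s[0],s[1],1]); o=T[:3,3]
    return o+v*(z-o[2])/v[2]
def crop(f,c,w,k,name):
    x,y=int(c[0]-w[0]/2),int(c[1]-w[1]/2); i=f["img"][max(y,0):y+w[1],max(x,0):x+w[0]]
    cv2.imwrite(name,cv2.resize(i,None,fx=k,fy=k,interpolation=cv2.INTER_CUBIC)); print(name,"origin",x,y,"k",k)
E
python3 - <<'E'
from h import *
from plant import cams
f=cams.grab_frame("top"); crop(f,(338,163),(130,86),6,"pics/t1.png")
f=cams.grab_frame("scene"); crop(f,(330,247),(150,135),4,"pics/s1.png")
E
```

```text
pics/t1.png origin 273 120 k 6
pics/s1.png origin 255 179 k 4
```

View pics/t1.png

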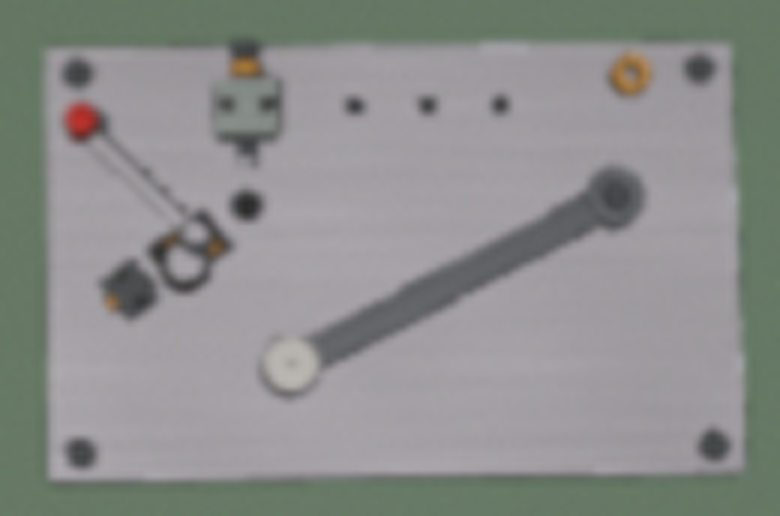

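View pics/s1.png

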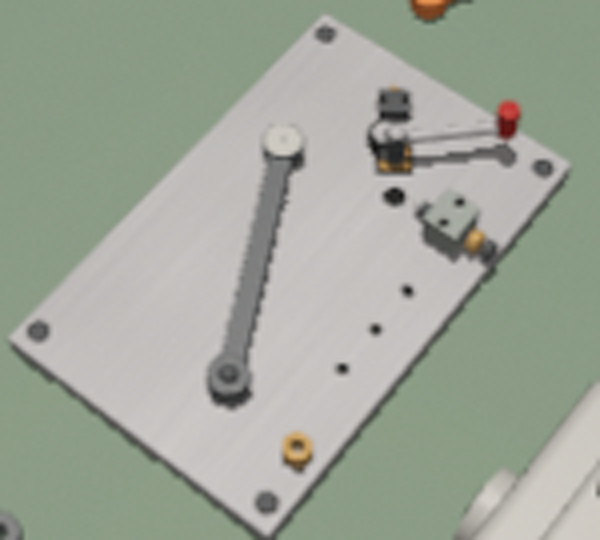

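```bash
cat > fit.py <<'E'
from h import *
from plant import cams,sensors
ft=cams.grab_frame("top");fs=cams.grab_frame("scene")
t=lambda a,b:np.array([273+(a+.5)/6-.5,120+(b+.5)/6-.5]); s=lambda a,b:np.array([255+(a+.5)/4-.5,179+(b+.5)/4-.5])
C=[(120,190,16),(120,-190,16),(-120,-190,16),(-120,190,16)]
tp=[t(47,48),t(732,42),t(743,470),t(50,480)]
sp=[s(570,168),s(268,536),s(10,340),s(325,15)]
def W(p,q): 
    c,sn=np.cos(p[2]),np.sin(p[2]); q=np.array(q)/1000.; return np.array([p[0]+c*q[0]-sn*q[1],p[1]+sn*q[0]+c*q[1],q[2]])
def F(q,p):
    c,sn=np.cos(p[2]),np.sin(p[2]); d=np.array(q[:2])-p[:2]; return np.array([c*d[0]+sn*d[1],-sn*d[0]+c*d[1]])*1000
obs=[(ft,tp[i],C[i]) for i in range(4)]+[(fs,sp[i],C[i]) for i in range(4)]
obs+=[(ft,t(617,192),(30,-120,40)),(fs,s(229,374),(30,-120,40))]
r=least_squares(lambda p:np.concatenate([proj(f,W(p,c))-uv for f,uv,c in obs]),[.5,0,0])
p=r.x
if __name__=="__main__":
    print(p,np.degrees(p[2])); print(r.fun.reshape(-1,2).round(1))
    def tri(a,b,g):
        q=least_squares(lambda P:np.concatenate([proj(ft,P)-a,proj(fs,P)-b]),g); return q.x,abs(q.fun).max()
    for n,a,b,z in [("boss",t(290,363),s(282,139),36),("knobtop",t(80,120),s(509,108),67),("pivot",t(197,236),s(390,132),51)]:
        x,e=tri(a,b,[.5,0,.04]); print(n,x.round(4),"e",round(e,2),"fix",F(x,p).round(1),"| top",F(ray(ft,a,z/1000),p).round(1),"scene",F(ray(fs,b,z/1000),p).round(1))
    for q in[(8.7,109,51),(30,-120,40),(30,80,36)]: print(q,W(p,q).round(4),(6*(proj(ft,W(p,q))-[273,120])).round(),(4*(proj(fs,W(p,q))-[255,179])).round())
E
python3 fit.py
```

```text
[ 0.56787484 -0.12944354  0.01959456] 1.1226853691307905
[[ 0.4  0.1]
 [ 0.6  0.4]
 [ 1.4  0.7]
 [ 0.4  0.5]
 [ 1.6 -1. ]
 [ 0.8  0.6]
 [-0.1 -0.3]
 [ 0.7 -0.7]
 [ 1.   0.6]
 [ 0.7 -0.5]]
boss [ 0.5049 -0.0714  0.0367] e 1.05 fix [-61.8  59.2] | top [-59.1  61.6] scene [-64.3  57.3]
knobtop [0.6309 0.0426 0.0659] e 0.67 fix [ 66.4 170.7] | top [ 67.9 172.2] scene [ 65.3 168.5]
pivot [ 0.5703 -0.0215  0.0506] e 1.26 fix [  4.5 107.9] | top [  7.7 110.8] scene [  2.1 104.8]
(8.7, 109, 51) [ 0.5744 -0.0203  0.051 ] [198. 232.] [399. 131.]
(30, -120, 40) [ 0.6002 -0.2488  0.04  ] [620. 193.] [230. 370.]
(30, 80, 36) [ 0.5963 -0.0489  0.036 ] [251. 198.] [398. 182.]
```

```bash
cat > st.py <<'E'
from h import *
from plant import sensors
from scipy.spatial.transform import Rotation as R
p=np.array([0.5679,-0.1294,0.0196])
def F(q):
    c,s=np.cos(p[2]),np.sin(p[2]); d=np.array(q[:2])-p[:2]; return np.array([c*d[0]+s*d[1],-s*d[0]+c*d[1]])*1000
def rep():
    s=sensors.state(); q=s["tool_rot"]; M=R.from_quat([q[1],q[2],q[3],q[0]]).as_matrix()
    print("t",round(s["time"],2),"tcp",s["tool_pos"].round(4),"fix",F(s["tool_pos"]).round(1),"f",s["contact_force"].round(2),"g",round(s["gripper_width"],2)); print("j",s["joint_pos"].round(2)); print(M.round(3)); return s,M
def to(fx,fy,z,yaw=None):
    """units to go to fixture (mm) & world z; yaw: desired world angle of tool z axis (deg)"""
    s,M=rep(); c,sn=np.cos(p[2]),np.sin(p[2])
    W=np.array([p[0]+(c*fx-sn*fy)/1000,p[1]+(sn*fx+c*fy)/1000,z]); d=M.T@(W-s["tool_pos"])/.025
    print("units",d.round(2))
    if yaw is not None:
        y=np.radians(yaw); zt=np.array([np.cos(y),np.sin(y),0]); xt=np.array([0,0,-1.]); Mt=np.column_stack([xt,np.cross(zt,xt),zt])
        print("rot units",(np.degrees(R.from_matrix(M.T@Mt).as_rotvec())/5).round(2))
if __name__=="__main__":
    import sys; a=[float(v) for v in sys.argv[1:]]
    to(*a) if a else rep()
E
python3 st.py -95 8 0.15 1.1
```

```text
t 0.3 tcp [0.1514 0.6062 0.2308] fix [-402.   743.6] f [-0.    0.11  0.28] g 1.0
j [ 1.21  0.05  1.61  0.    1.48 -0.12]
[[-0.     0.242  0.97 ]
 [-0.001  0.97  -0.242]
 [-1.    -0.001 -0.   ]]
units [  3.25 -25.19  19.54]
rot units [-3.02 -0.    0.01]
```

Request:
drive_tool(
  series=[
    {"y":-1,"z":1.2,"ax":-0.6},
    {"y":-2.1,"z":2.4,"ax":-1.2},
    {"y":-3.2,"z":3.6,"ax":-1.8},
    {"y":-4.2,"z":4.8,"ax":-2.4},
    {"y":-5.2,"z":6,"ax":-3},
  ],
  hand=0,
)

```text
schema error: expected keys x, y, z, ax, ay, az
```

```bash
python3 st.py -95 8 0.15 1.1
```

```text
t 0.3 tcp [0.1514 0.6062 0.2308] fix [-402.   743.6] f [-0.    0.11  0.28] g 1.0
j [ 1.21  0.05  1.61  0.    1.48 -0.12]
[[-0.     0.242  0.97 ]
 [-0.001  0.97  -0.242]
 [-1.    -0.001 -0.   ]]
units [  3.25 -25.19  19.54]
rot units [-3.02 -0.    0.01]
```

Request:
drive_tool(
  series=[
    {"x":0,"y":-1,"z":1.2,"ax":-0.6,"ay":0,"az":0},
    {"x":0,"y":-2.1,"z":2.4,"ax":-1.2,"ay":0,"az":0},
    {"x":0,"y":-3.2,"z":3.6,"ax":-1.8,"ay":0,"az":0},
    {"x":0,"y":-4.2,"z":4.8,"ax":-2.4,"ay":0,"az":0},
    {"x":0,"y":-5.2,"z":6,"ax":-3,"ay":0,"az":0},
  ],
  hand=0,
)

```text
time: 0.72
tool_pos: [0.266, 0.4423, 0.2313]
tool_rot: [0.707, -0.007, 0.707, 0.007]
contact_force: [0.2, -0.0, -0.1]
gripper_width: 0.302
```

```bash
python3 st.py -95 8 0.15 1.1
```

```text
t 0.72 tcp [0.266  0.4423 0.2313] fix [-290.6  577.5] f [ 0.23 -0.05 -0.08] g 0.3
j [ 0.89 -0.21  1.86 -0.    1.49 -0.71]
[[ 0.   -0.02  1.  ]
 [ 0.    1.    0.02]
 [-1.    0.    0.  ]]
units [  3.25 -22.79   7.81]
rot units [ 0.01  0.   -0.  ]
```

Request:
drive_tool(
  series=[
    {"x":0,"y":-1.5,"z":0.8,"ax":0,"ay":0,"az":0},
    {"x":0,"y":-3,"z":1.6,"ax":0,"ay":0,"az":0},
    {"x":0,"y":-4.5,"z":2.4,"ax":0,"ay":0,"az":0},
    {"x":0,"y":-6,"z":3.2,"ax":0,"ay":0,"az":0},
    {"x":0,"y":-7.5,"z":4,"ax":0,"ay":0,"az":0},
  ],
)

```text
time: 1.13
tool_pos: [0.3671, 0.26, 0.2315]
tool_rot: [0.707, -0.006, 0.707, 0.006]
contact_force: [1.2, 0.5, 0.4]
gripper_width: 0.0
```

Request:
drive_tool(
  series=[
    {"x":0,"y":-1.5,"z":0.5,"ax":0,"ay":0,"az":0},
    {"x":0,"y":-3,"z":1,"ax":0,"ay":0,"az":0},
    {"x":0,"y":-4.5,"z":1.5,"ax":0,"ay":0,"az":0},
    {"x":0,"y":-6,"z":2,"ax":0,"ay":0,"az":0},
    {"x":0,"y":-7.5,"z":2.5,"ax":0,"ay":0,"az":0},
  ],
)

```text
time: 1.55
tool_pos: [0.4325, 0.0734, 0.2316]
tool_rot: [0.707, -0.006, 0.707, 0.006]
contact_force: [0.5, 0.9, 0.8]
gripper_width: 0.002
```

```bash
python3 st.py -95 8 0.10 1.1
```

```text
t 1.55 tcp [0.4325 0.0734 0.2316] fix [-131.4  205.4] f [0.52 0.91 0.77] g 0.0
j [-0.   -0.42  2.03  0.    1.54 -1.59]
[[ 0.001 -0.017  1.   ]
 [ 0.     1.     0.017]
 [-1.     0.     0.001]]
units [ 5.27 -7.89  1.47]
rot units [-0.03  0.01 -0.  ]
```

Request:
drive_tool(
  series=[
    {"x":1,"y":-1.6,"z":0.3,"ax":0,"ay":0,"az":0},
    {"x":2,"y":-3.2,"z":0.6,"ax":0,"ay":0,"az":0},
    {"x":2.5,"y":-4.8,"z":0.9,"ax":0,"ay":0,"az":0},
    {"x":3,"y":-6.4,"z":1.2,"ax":0,"ay":0,"az":0},
    {"x":4,"y":-7.9,"z":1.4,"ax":0,"ay":0,"az":0},
  ],
)

```text
time: 1.97
tool_pos: [0.4694, -0.1097, 0.1407]
tool_rot: [0.708, -0.006, 0.706, 0.005]
contact_force: [0.8, 1.4, 0.3]
gripper_width: -0.003
```

```bash
python3 st.py -95 8 0.022 1.1
python3 - <<'E'
from h import *
from plant import cams
f=cams.grab_frame("top"); crop(f,(338,173),(130,96),6,"pics/t2.png")
f=cams.grab_frame("scene"); crop(f,(310,227),(150,135),4,"pics/s2.png")
E
```

```text
t 1.97 tcp [ 0.4694 -0.1097  0.1407] fix [-98.1  21.6] f [0.8  1.44 0.34] g -0.0
j [-0.38 -0.23  2.03 -0.    1.34 -1.97]
[[ 0.004 -0.016  1.   ]
 [-0.002  1.     0.016]
 [-1.    -0.002  0.004]]
units [ 4.75 -0.54  0.11]
rot units [-0.03  0.04  0.02]
pics/t2.png origin 273 125 k 6
pics/s2.png origin 235 159 k 4
```

View pics/s2.png

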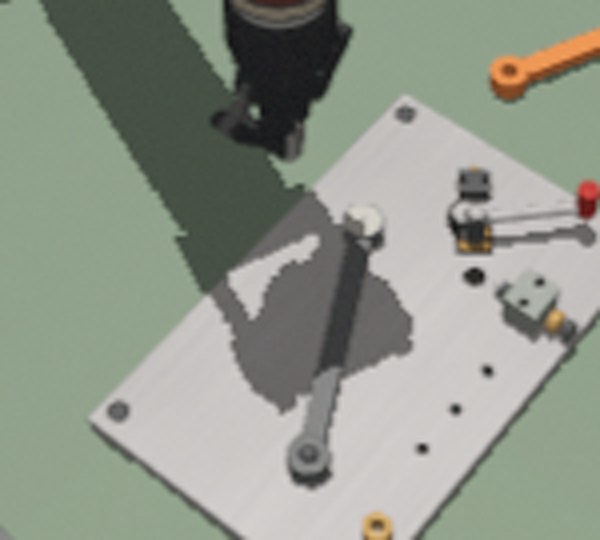

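Request:
drive_tool(
  series=[
    {"x":1.4,"y":-0.2,"z":0,"ax":0,"ay":0,"az":0},
    {"x":2.8,"y":-0.4,"z":0,"ax":0,"ay":0,"az":0},
    {"x":4,"y":-0.4,"z":0,"ax":0,"ay":0,"az":0},
    {"x":4.7,"y":-0.4,"z":0,"ax":0,"ay":0,"az":0},
    {"x":4.7,"y":-0.4,"z":0,"ax":0,"ay":0,"az":0},
  ],
)

```text
time: 2.48
tool_pos: [0.4649, -0.115, 0.0179]
tool_rot: [0.704, -0.005, 0.71, 0.007]
contact_force: [-0.7, 0.9, -0.2]
gripper_width: -0.001
```

```bash
python3 st.py -65 18 0.022 1.1
```

```text
t 2.48 tcp [ 0.4649 -0.115   0.0179] fix [-102.7   16.4] f [-0.74  0.86 -0.23] g -0.0
j [-0.4  -0.05  2.1   0.    1.1  -1.99]
[[-0.008 -0.017  1.   ]
 [ 0.004  1.     0.017]
 [-1.     0.004 -0.008]]
units [-0.17  0.07  1.51]
rot units [-0.02 -0.09 -0.04]
```

Request:
drive_tool(
  series=[
    {"x":-0.15,"y":0,"z":0.3,"ax":0,"ay":0,"az":0},
    {"x":-0.15,"y":0,"z":0.6,"ax":0,"ay":0,"az":0},
    {"x":-0.15,"y":0,"z":0.6,"ax":0,"ay":0,"az":0},
    {"x":-0.15,"y":0,"z":0.6,"ax":0,"ay":0,"az":0},
  ],
)

```text
time: 2.82
tool_pos: [0.4859, -0.1173, 0.0285]
tool_rot: [0.709, -0.007, 0.706, 0.006]
contact_force: [-0.5, 0.3, 1.0]
gripper_width: -0.002
```

```bash
python3 st.py -65 18 0.022 1.1
```

```text
t 2.82 tcp [ 0.4859 -0.1173  0.0285] fix [-81.8  13.7] f [-0.53  0.29  1.02] g -0.0
j [-0.39 -0.03  2.06  0.    1.11 -1.97]
[[ 0.004 -0.018  1.   ]
 [-0.002  1.     0.018]
 [-1.    -0.002  0.004]]
units [0.26 0.17 0.67]
rot units [-0.02  0.05  0.02]
```

Request:
drive_tool(
  series=[
    {"x":0.1,"y":0.1,"z":0.2,"ax":0,"ay":0,"az":0},
    {"x":0.2,"y":0.2,"z":0.4,"ax":0,"ay":0,"az":0},
    {"x":0.2,"y":0.25,"z":0.6,"ax":0,"ay":0,"az":0},
    {"x":0.2,"y":0.3,"z":0.8,"ax":0,"ay":0,"az":0},
    {"x":0.2,"y":0.35,"z":1,"ax":0,"ay":0,"az":0},
  ],
)

```text
time: 3.23
tool_pos: [0.5084, -0.1073, 0.0207]
tool_rot: [0.707, -0.006, 0.707, 0.006]
contact_force: [-1.6, -0.5, 0.2]
gripper_width: 0.0
```

```bash
python3 st.py 3 40 0.022 1.1
```

```text
t 3.23 tcp [ 0.5084 -0.1073  0.0207] fix [-59.   23.3] f [-1.62 -0.5   0.19] g 0.0
j [-0.35  0.04  2.01 -0.    1.1  -1.94]
[[-0.001 -0.017  1.   ]
 [ 0.     1.     0.017]
 [-1.     0.    -0.001]]
units [-0.06  0.68  2.48]
rot units [-0.02 -0.01 -0.  ]
```

Request:
drive_tool(
  series=[
    {"x":0,"y":0.15,"z":0.4,"ax":0,"ay":0,"az":0},
    {"x":0,"y":0.3,"z":0.8,"ax":0,"ay":0,"az":0},
    {"x":0,"y":0.4,"z":1.1,"ax":0,"ay":0,"az":0},
    {"x":0,"y":0.5,"z":1.4,"ax":0,"ay":0,"az":0},
    {"x":0,"y":0.55,"z":1.6,"ax":0,"ay":0,"az":0},
  ],
)

```text
time: 3.65
tool_pos: [0.5493, -0.0928, 0.0211]
tool_rot: [0.707, -0.006, 0.707, 0.006]
contact_force: [-0.8, -0.6, -0.6]
gripper_width: 0.002
```

```bash
python3 st.py 3 40 0.022 1.1;python3 - <<'E'
from h import *
from plant import cams
f=cams.grab_frame("top"); crop(f,(338,173),(130,96),6,"pics/t3.png")
f=cams.grab_frame("scene"); crop(f,(330,227),(150,135),4,"pics/s3.png")
E
```

```text
t 3.65 tcp [ 0.5493 -0.0928  0.0211] fix [-17.9  37. ] f [-0.79 -0.64 -0.56] g 0.0
j [-0.3   0.12  1.92  0.    1.1  -1.89]
[[ 0.    -0.018  1.   ]
 [-0.     1.     0.018]
 [-1.    -0.     0.   ]]
units [-0.04  0.12  0.84]
rot units [-0.02  0.01  0.  ]
pics/t3.png origin 273 125 k 6
pics/s3.png origin 255 159 k 4
```

View pics/s3.png

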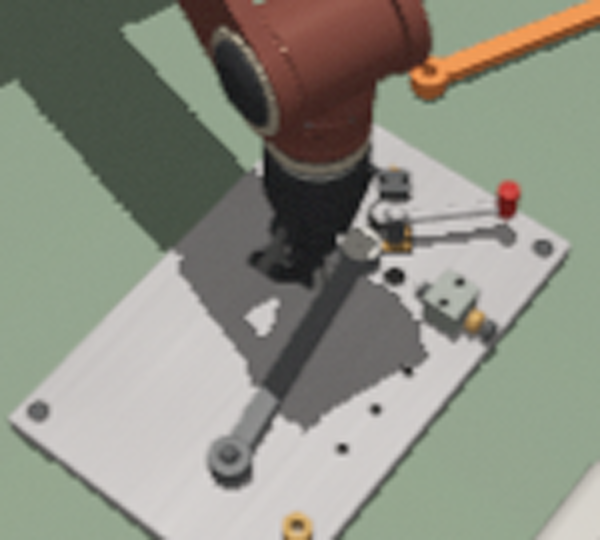

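Request:
drive_tool(
  series=[
    {"x":0,"y":0,"z":0.15,"ax":0,"ay":0,"az":0},
    {"x":0,"y":0.03,"z":0.3,"ax":0,"ay":0,"az":0},
    {"x":0,"y":0.05,"z":0.4,"ax":0,"ay":0,"az":0},
    {"x":0,"y":0.05,"z":0.4,"ax":0,"ay":0,"az":0},
  ],
)

```text
time: 4.08
tool_pos: [0.5585, -0.0918, 0.0211]
tool_rot: [0.707, -0.006, 0.707, 0.006]
contact_force: [0.5, -0.4, -0.1]
gripper_width: -0.002
```

```bash
python3 st.py 3 40 0.022 1.1
```

```text
t 4.08 tcp [ 0.5585 -0.0918  0.0211] fix [-8.7 37.8] f [ 0.45 -0.45 -0.13] g -0.0
j [-0.29  0.14  1.9   0.    1.1  -1.88]
[[ 0.001 -0.017  1.   ]
 [-0.     1.     0.017]
 [-1.    -0.     0.001]]
units [-0.04  0.09  0.47]
rot units [-0.03  0.01  0.  ]
```

Request:
drive_tool(
  series=[
    {"x":0,"y":0,"z":0.05,"ax":0,"ay":0,"az":0},
    {"x":0,"y":0,"z":0.1,"ax":0,"ay":0,"az":0},
    {"x":0,"y":0,"z":0.1,"ax":0,"ay":0,"az":0},
  ],
)

```text
time: 4.33
tool_pos: [0.5606, -0.0917, 0.021]
tool_rot: [0.707, -0.006, 0.707, 0.006]
contact_force: [-0.8, -0.3, -0.3]
gripper_width: -0.001
```

Request:
drive_tool(
  series=[
    {"x":0,"y":0,"z":0.04,"ax":0,"ay":0,"az":0},
    {"x":0,"y":0,"z":0.08,"ax":0,"ay":0,"az":0},
    {"x":0,"y":0,"z":0.08,"ax":0,"ay":0,"az":0},
  ],
)

```text
time: 4.58
tool_pos: [0.5626, -0.0917, 0.021]
tool_rot: [0.707, -0.006, 0.707, 0.006]
contact_force: [-0.4, 0.6, -0.6]
gripper_width: 0.001
```

Request:
drive_tool(
  series=[
    {"x":0,"y":0,"z":0.04,"ax":0,"ay":0,"az":0},
    {"x":0,"y":0,"z":0.08,"ax":0,"ay":0,"az":0},
    {"x":0,"y":0,"z":0.08,"ax":0,"ay":0,"az":0},
  ],
)

```text
time: 4.83
tool_pos: [0.5647, -0.0916, 0.021]
tool_rot: [0.707, -0.006, 0.707, 0.006]
contact_force: [-1.4, -0.6, -0.4]
gripper_width: 0.001
```

Request:
drive_tool(
  series=[
    {"x":0,"y":0,"z":0.03,"ax":0,"ay":0,"az":0},
    {"x":0,"y":0,"z":0.06,"ax":0,"ay":0,"az":0},
    {"x":0,"y":0,"z":0.06,"ax":0,"ay":0,"az":0},
  ],
)

```text
time: 5.08
tool_pos: [0.5662, -0.0916, 0.021]
tool_rot: [0.707, -0.006, 0.707, 0.006]
contact_force: [-1.1, 0.3, 1.3]
gripper_width: 0.003
```

Request:
drive_tool(
  series=[
    {"x":0,"y":0,"z":0.03,"ax":0,"ay":0,"az":0},
    {"x":0,"y":0,"z":0.06,"ax":0,"ay":0,"az":0},
    {"x":0,"y":0,"z":0.06,"ax":0,"ay":0,"az":0},
  ],
)

```text
time: 5.33
tool_pos: [0.5677, -0.0916, 0.021]
tool_rot: [0.707, -0.006, 0.707, 0.006]
contact_force: [-0.9, 0.3, -0.4]
gripper_width: 0.001
```

Request:
drive_tool(
  series=[
    {"x":0,"y":0,"z":0.03,"ax":0,"ay":0,"az":0},
    {"x":0,"y":0,"z":0.06,"ax":0,"ay":0,"az":0},
    {"x":0,"y":0,"z":0.06,"ax":0,"ay":0,"az":0},
  ],
)

```text
time: 5.58
tool_pos: [0.5692, -0.0916, 0.021]
tool_rot: [0.707, -0.006, 0.707, 0.006]
contact_force: [-0.1, -0.2, -0.4]
gripper_width: 0.003
```

```bash
python3 st.py 3 40 0.022 1.1;python3 - <<'E'
from h import *
from plant import cams
f=cams.grab_frame("top"); crop(f,(338,173),(130,96),6,"pics/t4.png")
f=cams.grab_frame("scene"); crop(f,(330,227),(150,135),4,"pics/s4.png")
E
```

```text
t 5.58 tcp [ 0.5692 -0.0916  0.021 ] fix [ 2.  37.8] f [-0.11 -0.17 -0.38] g 0.0
j [-0.29  0.16  1.87  0.    1.11 -1.88]
[[ 0.    -0.017  1.   ]
 [-0.     1.     0.017]
 [-1.    -0.     0.   ]]
units [-0.04  0.09  0.04]
rot units [-0.02  0.    0.  ]
pics/t4.png origin 273 125 k 6
pics/s4.png origin 255 159 k 4
```

View pics/s4.png

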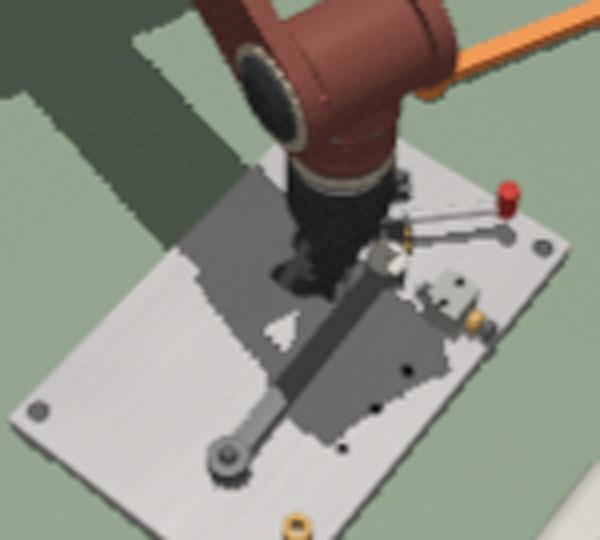

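Request:
drive_tool(
  series=[
    {"x":0,"y":0,"z":0.03,"ax":0,"ay":0,"az":0},
    {"x":0,"y":0,"z":0.06,"ax":0,"ay":0,"az":0},
    {"x":0,"y":0,"z":0.06,"ax":0,"ay":0,"az":0},
  ],
)

```text
time: 5.93
tool_pos: [0.5707, -0.0915, 0.021]
tool_rot: [0.707, -0.006, 0.707, 0.006]
contact_force: [-0.1, 0.6, -0.4]
gripper_width: 0.004
```

Request:
drive_tool(
  series=[
    {"x":0,"y":0,"z":0.03,"ax":0,"ay":0,"az":0},
    {"x":0,"y":0,"z":0.06,"ax":0,"ay":0,"az":0},
    {"x":0,"y":0,"z":0.06,"ax":0,"ay":0,"az":0},
  ],
)

```text
time: 6.18
tool_pos: [0.5722, -0.0915, 0.021]
tool_rot: [0.707, -0.006, 0.707, 0.006]
contact_force: [0.9, 0.3, 0.0]
gripper_width: 0.001
```

Request:
drive_tool(
  series=[
    {"x":0,"y":0,"z":0.03,"ax":0,"ay":0,"az":0},
    {"x":0,"y":0,"z":0.06,"ax":0,"ay":0,"az":0},
    {"x":0,"y":0,"z":0.06,"ax":0,"ay":0,"az":0},
  ],
)

```text
time: 6.43
tool_pos: [0.5737, -0.0915, 0.021]
tool_rot: [0.707, -0.006, 0.707, 0.006]
contact_force: [-0.6, 0.3, 0.2]
gripper_width: -0.004
```

Now at fixture x ≈ 6.5. I'm taking smaller steps from here.

Request:
drive_tool(
  series=[
    {"x":0,"y":0,"z":0.02,"ax":0,"ay":0,"az":0},
    {"x":0,"y":0,"z":0.04,"ax":0,"ay":0,"az":0},
    {"x":0,"y":0,"z":0.04,"ax":0,"ay":0,"az":0},
  ],
)

```text
time: 6.68
tool_pos: [0.5746, -0.0915, 0.021]
tool_rot: [0.707, -0.006, 0.707, 0.006]
contact_force: [-1.0, -0.5, -0.4]
gripper_width: -0.001
```

Request:
drive_tool(
  series=[
    {"x":0,"y":0,"z":0.02,"ax":0,"ay":0,"az":0},
    {"x":0,"y":0,"z":0.04,"ax":0,"ay":0,"az":0},
    {"x":0,"y":0,"z":0.04,"ax":0,"ay":0,"az":0},
  ],
)

```text
time: 6.93
tool_pos: [0.5756, -0.0915, 0.021]
tool_rot: [0.707, -0.006, 0.707, 0.006]
contact_force: [-0.6, 1.0, -0.6]
gripper_width: 0.005
```

Request:
drive_tool(
  series=[
    {"x":0,"y":0,"z":0.02,"ax":0,"ay":0,"az":0},
    {"x":0,"y":0,"z":0.04,"ax":0,"ay":0,"az":0},
    {"x":0,"y":0,"z":0.04,"ax":0,"ay":0,"az":0},
  ],
)

```text
time: 7.18
tool_pos: [0.5766, -0.0914, 0.021]
tool_rot: [0.707, -0.006, 0.707, 0.006]
contact_force: [-0.3, -0.1, -0.2]
gripper_width: 0.001
```

Request:
drive_tool(
  series=[
    {"x":0,"y":0,"z":0.02,"ax":0,"ay":0,"az":0},
    {"x":0,"y":0,"z":0.04,"ax":0,"ay":0,"az":0},
    {"x":0,"y":0,"z":0.04,"ax":0,"ay":0,"az":0},
  ],
)

```text
time: 7.43
tool_pos: [0.5776, -0.0914, 0.021]
tool_rot: [0.707, -0.006, 0.707, 0.006]
contact_force: [-0.9, 0.5, 0.3]
gripper_width: 0.003
```

Request:
drive_tool(
  series=[
    {"x":0,"y":0,"z":0.02,"ax":0,"ay":0,"az":0},
    {"x":0,"y":0,"z":0.04,"ax":0,"ay":0,"az":0},
    {"x":0,"y":0,"z":0.04,"ax":0,"ay":0,"az":0},
  ],
)

```text
time: 7.68
tool_pos: [0.578, -0.0914, 0.0209]
tool_rot: [0.707, -0.006, 0.708, 0.006]
contact_force: [-2.3, 0.2, 1.8]
gripper_width: 0.001
```

```bash
python3 st.py 3 40 0.022 1.1;python3 - <<'E'
from h import *
from plant import cams
f=cams.grab_frame("top"); crop(f,(325,153),(80,60),9,"pics/t5.png")
f=cams.grab_frame("scene"); crop(f,(360,227),(80,60),9,"pics/s5.png")
E
```

```text
t 7.68 tcp [ 0.578  -0.0914  0.0209] fix [10.9 37.8] f [-2.29  0.18  1.78] g 0.0
j [-0.28  0.18  1.85 -0.    1.11 -1.87]
[[-0.002 -0.017  1.   ]
 [ 0.     1.     0.017]
 [-1.     0.    -0.002]]
units [-0.04  0.09 -0.31]
rot units [-0.02 -0.02 -0.  ]
pics/t5.png origin 285 123 k 9
pics/s5.png origin 320 197 k 9
```

View pics/s5.png

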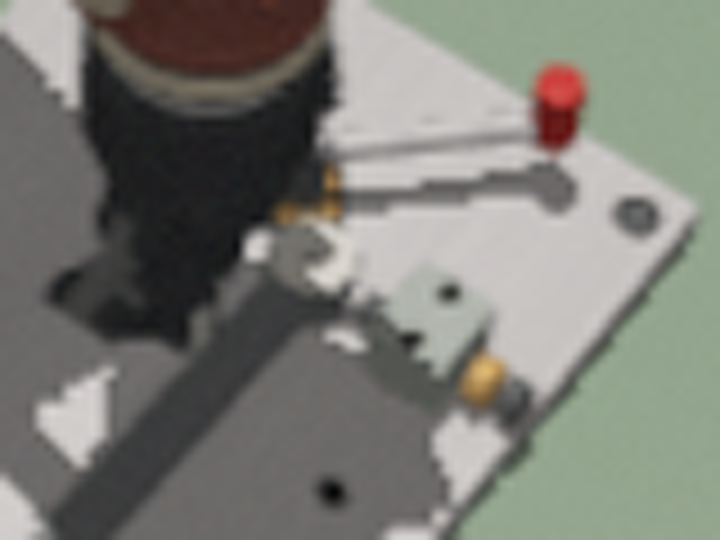

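View pics/t5.png

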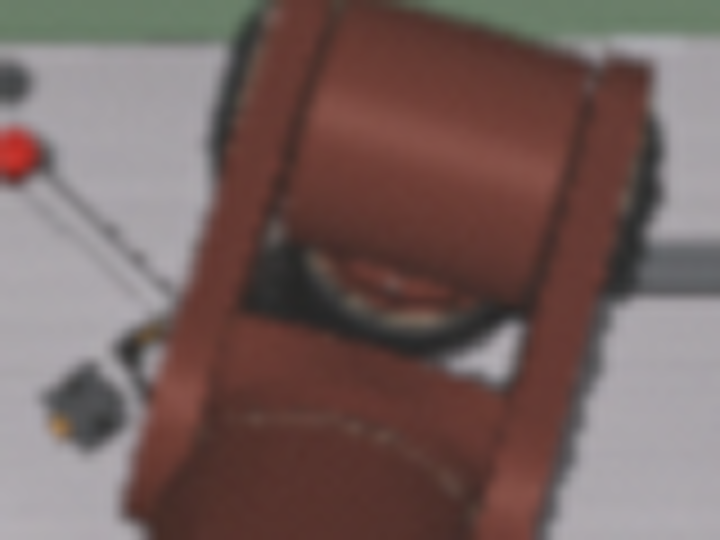

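Request:
drive_tool(
  series=[
    {"x":0,"y":0,"z":0.02,"ax":0,"ay":0,"az":0},
    {"x":0,"y":0,"z":0.02,"ax":0,"ay":0,"az":0},
    {"x":0,"y":0,"z":0.02,"ax":0,"ay":0,"az":0},
  ],
)

```text
time: 8.03
tool_pos: [0.5781, -0.0914, 0.0207]
tool_rot: [0.706, -0.006, 0.708, 0.006]
contact_force: [-6.0, -0.8, 3.7]
gripper_width: -0.002
```

Request:
drive_tool(
  series=[
    {"x":0,"y":0,"z":0.02,"ax":0,"ay":0,"az":0},
    {"x":0,"y":0,"z":0.02,"ax":0,"ay":0,"az":0},
    {"x":0,"y":0,"z":0.02,"ax":0,"ay":0,"az":0},
  ],
)

```text
time: 8.28
tool_pos: [0.5782, -0.0914, 0.0206]
tool_rot: [0.706, -0.006, 0.708, 0.006]
contact_force: [-7.6, -0.7, 3.0]
gripper_width: 0.002
```

Request:
drive_tool(
  series=[
    {"x":0,"y":0,"z":0,"ax":0,"ay":0,"az":0},
    {"x":0,"y":0,"z":0,"ax":0,"ay":0,"az":0},
    {"x":0,"y":0,"z":0,"ax":0,"ay":0,"az":0},
    {"x":0,"y":0,"z":0,"ax":0,"ay":0,"az":0},
  ],
)

```text
time: 8.62
tool_pos: [0.5782, -0.0914, 0.0206]
tool_rot: [0.706, -0.006, 0.708, 0.006]
contact_force: [-6.3, -0.7, 2.3]
gripper_width: 0.0
```

Request:
drive_tool(
  series=[
    {"x":0,"y":0,"z":-0.1,"ax":0,"ay":0,"az":0},
    {"x":0,"y":0,"z":-0.5,"ax":0,"ay":0,"az":0},
    {"x":-0.2,"y":-0.1,"z":-1,"ax":0,"ay":0,"az":0},
    {"x":-1.5,"y":-0.1,"z":-1.2,"ax":0,"ay":0,"az":0},
    {"x":-3,"y":-0.1,"z":-1.2,"ax":0,"ay":0,"az":0},
  ],
)

```text
time: 9.03
tool_pos: [0.5457, -0.0935, 0.093]
tool_rot: [0.705, -0.005, 0.709, 0.007]
contact_force: [0.1, -0.4, 0.3]
gripper_width: 0.003
```

Request:
drive_tool(
  series=[
    {"x":-1,"y":0,"z":0,"ax":0,"ay":0,"az":0},
    {"x":-2,"y":0,"z":0,"ax":0,"ay":0,"az":0},
    {"x":-2,"y":-1,"z":-1.5,"ax":0,"ay":0,"az":0},
    {"x":-2,"y":-2,"z":-3,"ax":0,"ay":0,"az":0},
  ],
)

```text
time: 9.37
tool_pos: [0.4827, -0.1424, 0.1493]
tool_rot: [0.71, -0.008, 0.705, 0.006]
contact_force: [0.1, -1.4, 0.4]
gripper_width: -0.001
```

```bash
python3 st.py 87 152 0.15 136;python3 - <<'E'
from h import *
from plant import cams
f=cams.grab_frame("top"); crop(f,(325,153),(80,60),9,"pics/t6.png")
f=cams.grab_frame("scene"); crop(f,(360,227),(80,60),9,"pics/s6.png")
E
```

```text
t 9.37 tcp [ 0.4827 -0.1424  0.1493] fix [-85.4 -11.3] f [ 0.06 -1.41  0.4 ] g -0.0
j [-0.43 -0.18  1.98  0.    1.34 -2.03]
[[ 0.007 -0.021  1.   ]
 [-0.003  1.     0.021]
 [-1.    -0.003  0.007]]
units [-0.    6.52  6.9 ]
rot units [-26.96  -0.     0.11]
pics/t6.png origin 285 123 k 9
pics/s6.png origin 320 197 k 9
```

View pics/s6.png

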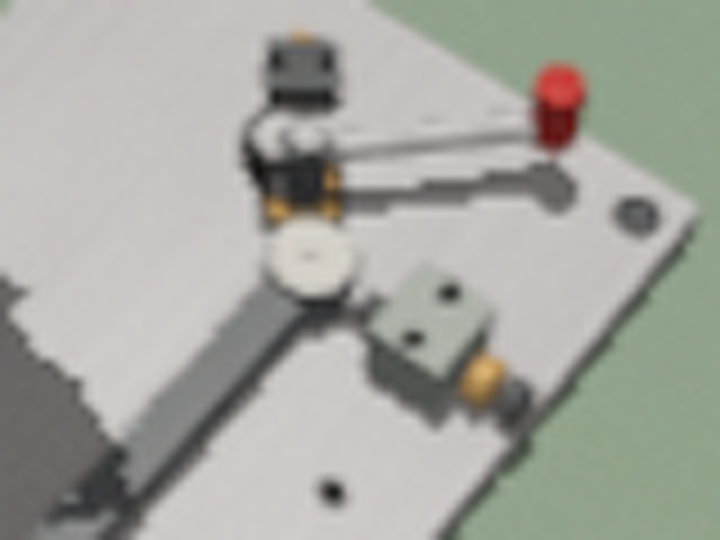

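View pics/t6.png

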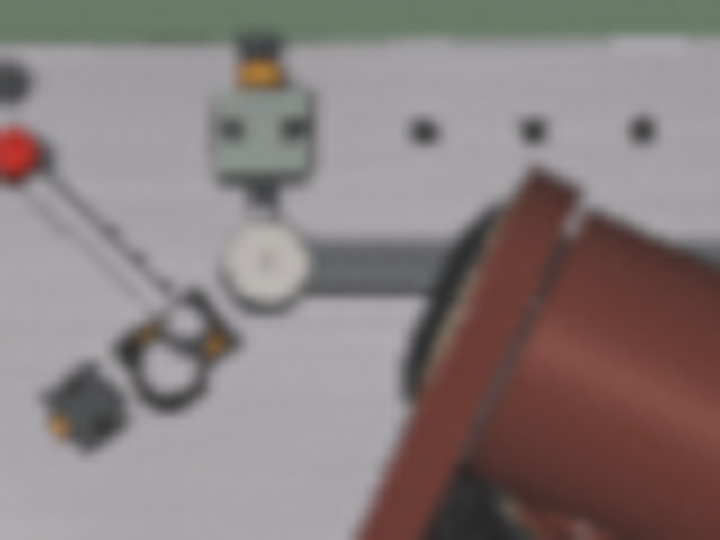

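Request:
drive_tool(
  series=[
    {"x":0,"y":1.0,"z":1.1,"ax":1.2,"ay":0,"az":0},
    {"x":0,"y":2.0,"z":2.2,"ax":2.4,"ay":0,"az":0},
    {"x":0,"y":3.0,"z":3.3,"ax":3.6,"ay":0,"az":0},
    {"x":0,"y":4,"z":4.4,"ax":4.8,"ay":0,"az":0},
    {"x":0,"y":5,"z":5.5,"ax":6,"ay":0,"az":0},
  ],
)

```text
time: 9.88
tool_pos: [0.6179, -0.0129, 0.1462]
tool_rot: [0.685, 0.179, 0.683, -0.179]
contact_force: [1.3, -0.5, 0.7]
gripper_width: -0.001
```

```bash
python3 st.py 89 149 0.15 -42
```

```text
t 9.88 tcp [ 0.6179 -0.0129  0.1462] fix [ 52.3 115.5] f [ 1.33 -0.46  0.68] g -0.0
j [-0.14  0.1   1.71  0.    1.33 -1.2 ]
[[ 0.002  0.49   0.872]
 [ 0.     0.872 -0.49 ]
 [-1.     0.001  0.002]]
units [-0.15  1.9   0.59]
rot units [ 2.54  0.02 -0.02]
```

Request:
drive_tool(
  series=[
    {"x":0,"y":1.0,"z":0.3,"ax":1.2,"ay":0,"az":0},
    {"x":0,"y":1.7,"z":0.5,"ax":2.4,"ay":0,"az":0},
    {"x":0,"y":1.7,"z":0.5,"ax":2.4,"ay":0,"az":0},
    {"x":0,"y":1.7,"z":0.5,"ax":2.4,"ay":0,"az":0},
  ],
)

```text
time: 10.22
tool_pos: [0.6483, 0.0175, 0.1458]
tool_rot: [0.663, 0.247, 0.663, -0.247]
contact_force: [-0.7, 0.5, 0.1]
gripper_width: 0.003
```

```bash
python3 st.py 89 149 0.053 -42;python3 - <<'E'
from h import *
from plant import cams
f=cams.grab_frame("scene"); crop(f,(370,217),(100,80),7,"pics/s7.png")
E
```

```text
t 10.22 tcp [0.6483 0.0175 0.1458] fix [ 83.3 145.3] f [-0.71  0.47  0.06] g 0.0
j [-0.09  0.17  1.63  0.    1.34 -0.95]
[[ 0.     0.654  0.757]
 [-0.     0.757 -0.654]
 [-1.     0.     0.   ]]
units [3.71 0.26 0.07]
rot units [ 0.23  0.   -0.  ]
pics/s7.png origin 320 177 k 7
```

View pics/s7.png

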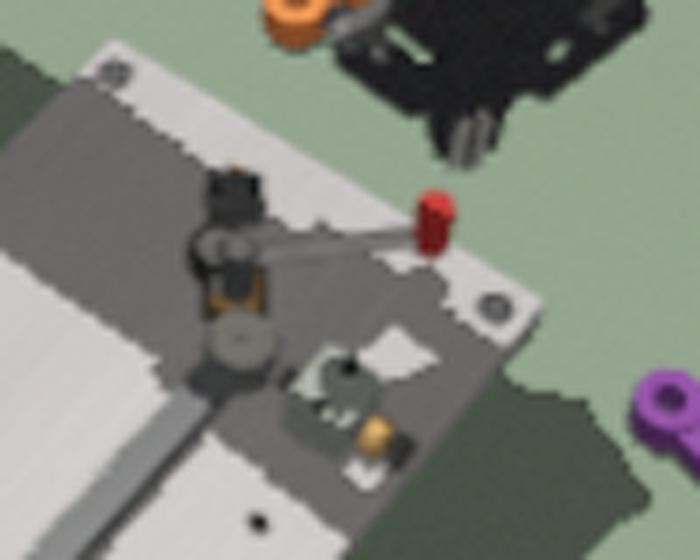

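Request:
drive_tool(
  series=[
    {"x":0.5,"y":0.25,"z":0.2,"ax":0.2,"ay":0,"az":0},
    {"x":1.7,"y":0.25,"z":0.2,"ax":0.2,"ay":0,"az":0},
    {"x":2.9,"y":0.25,"z":0.2,"ax":0.2,"ay":0,"az":0},
    {"x":3.6,"y":0.25,"z":0.2,"ax":0.2,"ay":0,"az":0},
    {"x":3.6,"y":0.25,"z":0.2,"ax":0.2,"ay":0,"az":0},
  ],
)

```text
time: 10.68
tool_pos: [0.6512, 0.0173, 0.0504]
tool_rot: [0.657, 0.253, 0.663, -0.255]
contact_force: [-1.0, 0.3, -0.4]
gripper_width: -0.001
```

```bash
python3 st.py 89 149 0.053 -42;python3 - <<'E'
from h import *
from plant import cams
f=cams.grab_frame("scene"); crop(f,(370,217),(100,80),7,"pics/s8.png")
f=cams.grab_frame("top"); crop(f,(305,143),(100,80),7,"pics/t8.png")
E
```

```text
t 10.68 tcp [0.6512 0.0173 0.0504] fix [ 86.1 145. ] f [-1.02  0.26 -0.37] g -0.0
j [-0.09  0.29  1.67 -0.    1.2  -0.92]
[[-0.01   0.67   0.743]
 [ 0.001  0.743 -0.67 ]
 [-1.    -0.006 -0.008]]
units [-0.11  0.19 -0.03]
rot units [-0.01 -0.09  0.07]
pics/s8.png origin 320 177 k 7
pics/t8.png origin 255 103 k 7
```

View pics/s8.png

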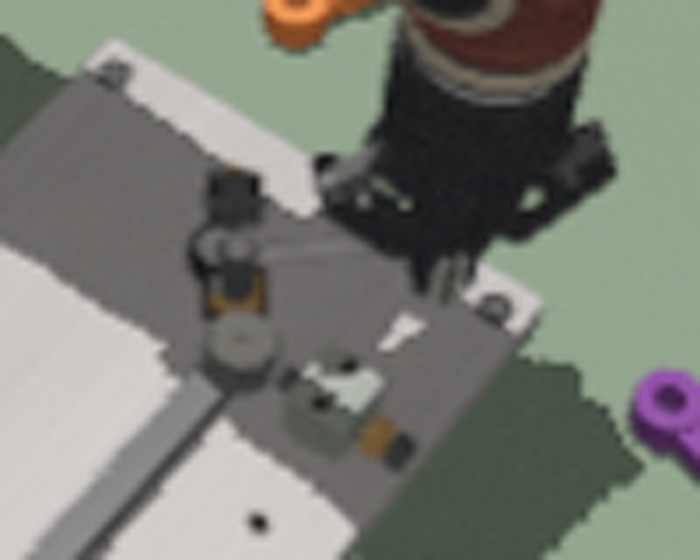

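```bash
cat > arc.py <<'E'
from st import *
import sys
P=np.array([8.7,109.]); 
def pose(th,d=20.,z=0.051):
    a=np.radians(th); K=P+85*np.array([np.cos(a),np.sin(a)]); c=K-d*np.array([-np.sin(a),np.cos(a)])
    C,S=np.cos(p[2]),np.sin(p[2]); w=np.array([p[0]+(C*c[0]-S*c[1])/1000,p[1]+(S*c[0]+C*c[1])/1000,z])
    y=a-np.pi/2+p[2]; zt=np.array([np.cos(y),np.sin(y),0]); xt=np.array([0,0,-1.]); return w,np.column_stack([xt,np.cross(zt,xt),zt])
def plan(w0,M0,ths):
    for th in ths:
        w,M=pose(th); d=M0.T@(w-w0)/.025; r=np.degrees(R.from_matrix(M0.T@M).as_rotvec())/5
        print('{"x": %.2f, "y": %.2f, "z": %.2f, "ax": %.2f, "ay": %.2f, "az": %.2f},'%(*d,*r), th)
if __name__=="__main__":
    prev=sys.argv[1]; ths=[float(v) for v in sys.argv[2:]]
    s,M=rep()
    q=F(s["tool_pos"])-P; print("tcp polar angle",np.degrees(np.arctan2(q[1],q[0])).round(2),"r",np.hypot(*q).round(1))
    if prev!="m": w,M=pose(float(prev)); print("err mm",((s["tool_pos"]-w)*1000).round(1))
    else: w=s["tool_pos"]
    plan(w,M,ths)
E
python3 arc.py m 42 46 50 54 58
```

```text
t 10.78 tcp [0.6549 0.0173 0.0557] fix [ 89.9 145. ] f [0.15 0.04 0.05] g -0.0
j [-0.09  0.28  1.66 -0.    1.2  -0.92]
[[-0.001  0.67   0.743]
 [ 0.     0.743 -0.67 ]
 [-1.    -0.001 -0.001]]
tcp polar angle 23.89 r 88.8
{"x": 0.19, "y": 0.05, "z": -0.30, "ax": 0.97, "ay": -0.01, "az": 0.01}, 42.0
{"x": 0.19, "y": 0.12, "z": -0.54, "ax": 0.17, "ay": -0.01, "az": 0.01}, 46.0
{"x": 0.19, "y": 0.17, "z": -0.77, "ax": -0.63, "ay": -0.01, "az": 0.01}, 50.0
{"x": 0.19, "y": 0.20, "z": -1.02, "ax": -1.43, "ay": -0.01, "az": 0.01}, 54.0
{"x": 0.19, "y": 0.22, "z": -1.26, "ax": -2.23, "ay": -0.01, "az": 0.01}, 58.0
```

Request:
drive_tool(
  series=[
    {"x":0.1,"y":0.05,"z":-0.3,"ax":0.5,"ay":0,"az":0},
    {"x":0.19,"y":0.12,"z":-0.5,"ax":0.2,"ay":0,"az":0},
    {"x":0.19,"y":0.17,"z":-0.77,"ax":-0.63,"ay":0,"az":0},
    {"x":0.19,"y":0.2,"z":-1.02,"ax":-1.43,"ay":0,"az":0},
    {"x":0.19,"y":0.22,"z":-1.26,"ax":-2.23,"ay":0,"az":0},
  ],
)

```text
time: 11.2
tool_pos: [0.6385, 0.0426, 0.0542]
tool_rot: [0.685, 0.186, 0.68, -0.186]
contact_force: [2.9, -1.8, -1.6]
gripper_width: -0.003
```

```bash
python3 arc.py 58 62 66 70 74 78
```

```text
t 11.2 tcp [0.6385 0.0426 0.0542] fix [ 74.  170.6] f [ 2.94 -1.79 -1.62] g -0.0
j [-0.05  0.25  1.71 -0.    1.18 -1.09]
[[ 0.007  0.508  0.861]
 [-0.002  0.861 -0.508]
 [-1.     0.002  0.007]]
tcp polar angle 43.35 r 89.8
err mm [3.3 0.2 3.2]
{"x": 0.00, "y": 0.05, "z": -0.24, "ax": -0.80, "ay": 0.00, "az": 0.00}, 62.0
{"x": 0.00, "y": 0.08, "z": -0.48, "ax": -1.60, "ay": 0.00, "az": 0.00}, 66.0
{"x": 0.00, "y": 0.09, "z": -0.72, "ax": -2.40, "ay": 0.00, "az": 0.00}, 70.0
{"x": 0.00, "y": 0.09, "z": -0.97, "ax": -3.20, "ay": 0.00, "az": 0.00}, 74.0
{"x": 0.00, "y": 0.07, "z": -1.21, "ax": -4.00, "ay": 0.00, "az": 0.00}, 78.0
```

Request:
drive_tool(
  series=[
    {"x":0,"y":0.05,"z":-0.24,"ax":-0.8,"ay":0,"az":0},
    {"x":0,"y":0.08,"z":-0.48,"ax":-1.6,"ay":0,"az":0},
    {"x":0,"y":0.09,"z":-0.72,"ax":-2.4,"ay":0,"az":0},
    {"x":0,"y":0.09,"z":-0.97,"ax":-3.2,"ay":0,"az":0},
    {"x":0,"y":0.07,"z":-1.21,"ax":-4,"ay":0,"az":0},
  ],
)

```text
time: 11.62
tool_pos: [0.614, 0.0605, 0.0545]
tool_rot: [0.707, 0.065, 0.701, -0.064]
contact_force: [5.0, 0.7, -1.0]
gripper_width: 0.002
```

```bash
python3 arc.py 78 82 86 90 94 98;python3 - <<'E'
from h import *
from plant import cams
f=cams.grab_frame("scene"); crop(f,(370,217),(100,80),7,"pics/s9.png")
f=cams.grab_frame("top"); crop(f,(305,143),(100,80),7,"pics/t9.png")
E
```

```text
t 11.62 tcp [0.614  0.0605 0.0545] fix [ 49.8 189. ] f [ 4.97  0.69 -1.02] g 0.0
j [-0.02  0.2   1.77  0.    1.17 -1.41]
[[ 0.009  0.183  0.983]
 [ 0.     0.983 -0.183]
 [-1.     0.002  0.009]]
tcp polar angle 62.8 r 90.0
err mm [3.9 1.1 3.5]
{"x": 0.00, "y": 0.05, "z": -0.24, "ax": -0.80, "ay": 0.00, "az": 0.00}, 82.0
{"x": 0.00, "y": 0.08, "z": -0.48, "ax": -1.60, "ay": 0.00, "az": 0.00}, 86.0
{"x": 0.00, "y": 0.09, "z": -0.72, "ax": -2.40, "ay": 0.00, "az": 0.00}, 90.0
{"x": 0.00, "y": 0.09, "z": -0.97, "ax": -3.20, "ay": 0.00, "az": 0.00}, 94.0
{"x": 0.00, "y": 0.07, "z": -1.21, "ax": -4.00, "ay": 0.00, "az": 0.00}, 98.0
pics/s9.png origin 320 177 k 7
pics/t9.png origin 255 103 k 7
```

View pics/s9.png

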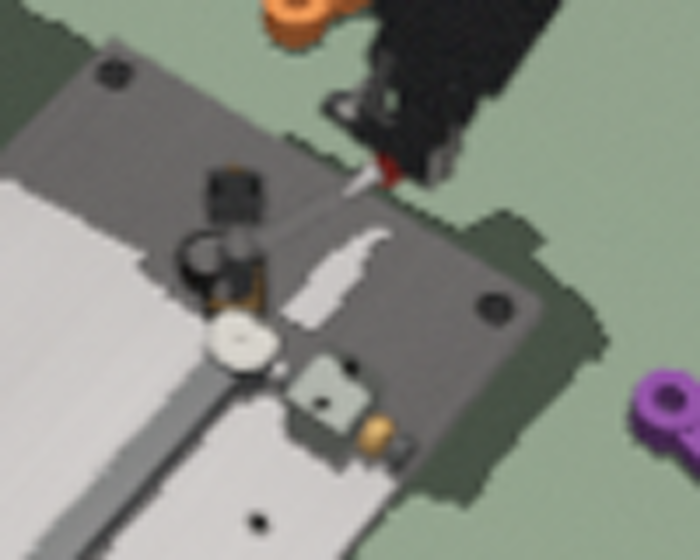

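Request:
drive_tool(
  series=[
    {"x":0,"y":0.05,"z":-0.24,"ax":-0.8,"ay":0,"az":0},
    {"x":0,"y":0.08,"z":-0.48,"ax":-1.6,"ay":0,"az":0},
    {"x":0,"y":0.09,"z":-0.72,"ax":-2.4,"ay":0,"az":0},
    {"x":0,"y":0.08,"z":-0.97,"ax":-3.2,"ay":0,"az":0},
    {"x":0,"y":0.06,"z":-1.21,"ax":-4,"ay":0,"az":0},
  ],
)

```text
time: 12.13
tool_pos: [0.5839, 0.0679, 0.0537]
tool_rot: [0.707, -0.057, 0.703, 0.057]
contact_force: [4.5, 2.2, 0.4]
gripper_width: -0.003
```

```bash
python3 arc.py 98 101 104 107 110 110
```

```text
t 12.13 tcp [0.5839 0.0679 0.0537] fix [ 19.9 197. ] f [4.48 2.2  0.36] g -0.0
j [-0.01  0.14  1.84  0.    1.16 -1.74]
[[ 0.006 -0.161  0.987]
 [ 0.001  0.987  0.161]
 [-1.     0.     0.006]]
tcp polar angle 82.77 r 88.7
err mm [3.2 1.1 2.7]
{"x": 0.00, "y": 0.04, "z": -0.18, "ax": -0.60, "ay": 0.00, "az": 0.00}, 101.0
{"x": 0.00, "y": 0.06, "z": -0.36, "ax": -1.20, "ay": 0.00, "az": 0.00}, 104.0
{"x": 0.00, "y": 0.08, "z": -0.54, "ax": -1.80, "ay": 0.00, "az": 0.00}, 107.0
{"x": 0.00, "y": 0.09, "z": -0.72, "ax": -2.40, "ay": 0.00, "az": 0.00}, 110.0
{"x": 0.00, "y": 0.09, "z": -0.72, "ax": -2.40, "ay": 0.00, "az": 0.00}, 110.0
```

Request:
drive_tool(
  series=[
    {"x":0,"y":0.04,"z":-0.18,"ax":-0.6,"ay":0,"az":0},
    {"x":0,"y":0.06,"z":-0.36,"ax":-1.2,"ay":0,"az":0},
    {"x":0,"y":0.07,"z":-0.54,"ax":-1.8,"ay":0,"az":0},
    {"x":0,"y":0.07,"z":-0.72,"ax":-2.4,"ay":0,"az":0},
  ],
)

```text
time: 12.47
tool_pos: [0.5656, 0.0669, 0.0536]
tool_rot: [0.697, -0.13, 0.693, 0.13]
contact_force: [2.9, 3.4, 0.8]
gripper_width: 0.004
```

```bash
python3 arc.py 110 112 114 116 118 118; python3 - <<'E'
from h import *
from plant import cams
f=cams.grab_frame("scene"); crop(f,(370,217),(100,80),7,"pics/s10.png")
E
```

```text
t 12.47 tcp [0.5656 0.0669 0.0536] fix [  1.6 196.4] f [2.87 3.4  0.79] g 0.0
j [-0.01  0.1   1.88  0.    1.16 -1.96]
[[ 0.006 -0.362  0.932]
 [ 0.002  0.932  0.362]
 [-1.    -0.     0.006]]
tcp polar angle 94.67 r 87.6
err mm [3.1 0.7 2.6]
{"x": 0.00, "y": 0.03, "z": -0.12, "ax": -0.40, "ay": 0.00, "az": 0.00}, 112.0
{"x": 0.00, "y": 0.05, "z": -0.24, "ax": -0.80, "ay": 0.00, "az": 0.00}, 114.0
{"x": 0.00, "y": 0.06, "z": -0.36, "ax": -1.20, "ay": 0.00, "az": 0.00}, 116.0
{"x": 0.00, "y": 0.08, "z": -0.48, "ax": -1.60, "ay": 0.00, "az": 0.00}, 118.0
{"x": 0.00, "y": 0.08, "z": -0.48, "ax": -1.60, "ay": 0.00, "az": 0.00}, 118.0
pics/s10.png origin 320 177 k 7
```

View pics/s10.png

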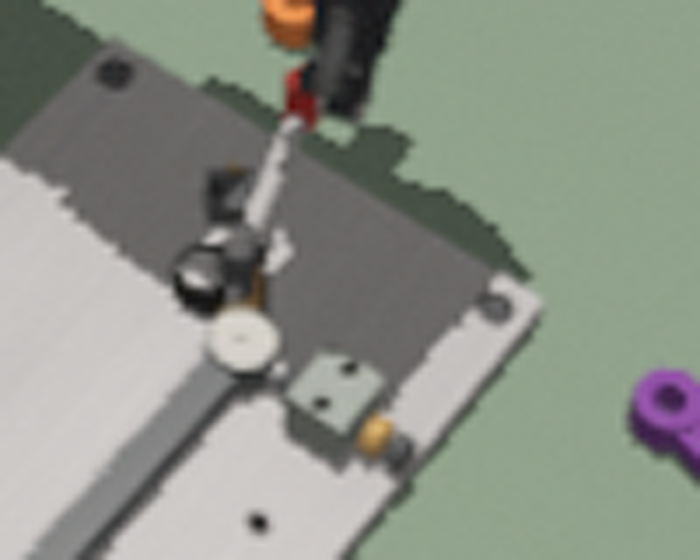

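Request:
drive_tool(
  series=[
    {"x":0,"y":0.03,"z":-0.12,"ax":-0.4,"ay":0,"az":0},
    {"x":0,"y":0.05,"z":-0.24,"ax":-0.8,"ay":0,"az":0},
    {"x":0,"y":0.06,"z":-0.36,"ax":-1.2,"ay":0,"az":0},
    {"x":0,"y":0.08,"z":-0.48,"ax":-1.6,"ay":0,"az":0},
  ],
)

```text
time: 12.85
tool_pos: [0.5534, 0.0643, 0.0532]
tool_rot: [0.686, -0.178, 0.683, 0.178]
contact_force: [2.6, 4.5, 1.2]
gripper_width: -0.002
```

```bash
python3 arc.py 118 119 120 121 122 122
```

```text
t 12.85 tcp [0.5534 0.0643 0.0532] fix [-10.7 194. ] f [2.63 4.46 1.16] g -0.0
j [-0.02  0.07  1.91  0.    1.16 -2.1 ]
[[ 0.004 -0.487  0.874]
 [ 0.001  0.874  0.487]
 [-1.    -0.001  0.004]]
tcp polar angle 102.83 r 87.1
err mm [2.9 0.6 2.2]
{"x": 0.00, "y": 0.01, "z": -0.06, "ax": -0.20, "ay": 0.00, "az": 0.00}, 119.0
{"x": 0.00, "y": 0.03, "z": -0.12, "ax": -0.40, "ay": 0.00, "az": 0.00}, 120.0
{"x": 0.00, "y": 0.04, "z": -0.18, "ax": -0.60, "ay": 0.00, "az": 0.00}, 121.0
{"x": 0.00, "y": 0.05, "z": -0.24, "ax": -0.80, "ay": 0.00, "az": 0.00}, 122.0
{"x": 0.00, "y": 0.05, "z": -0.24, "ax": -0.80, "ay": 0.00, "az": 0.00}, 122.0
```

Request:
drive_tool(
  series=[
    {"x":0,"y":0.01,"z":-0.06,"ax":-0.2,"ay":0,"az":0},
    {"x":0,"y":0.03,"z":-0.12,"ax":-0.4,"ay":0,"az":0},
    {"x":0,"y":0.04,"z":-0.18,"ax":-0.6,"ay":0,"az":0},
    {"x":0,"y":0.05,"z":-0.24,"ax":-0.8,"ay":0,"az":0},
    {"x":0,"y":0.05,"z":-0.24,"ax":-0.8,"ay":0,"az":0},
  ],
)

```text
time: 13.27
tool_pos: [0.546, 0.0619, 0.0516]
tool_rot: [0.678, -0.202, 0.677, 0.202]
contact_force: [2.9, 3.3, 1.6]
gripper_width: 0.001
```

```bash
sed -i 's/    print("j",s\["joint_pos"\].round(2)); print(M.round(3)); return s,M/    print("F tool frame",(M.T@s["contact_force"]).round(2)); return s,M/; s/print("j",s\["joint_pos"\].round(2)); print(M.round(3)); return s,M/print("F tool frame",(M.T@s["contact_force"]).round(2)); return s,M/' st.py;  python3 arc.py 122 123 124 125 126
```

```text
t 13.27 tcp [0.546  0.0619 0.0516] fix [-18.1 191.7] f [2.89 3.34 1.6 ] g 0.0
F tool frame [-1.6   1.22  4.24]
tcp polar angle 107.99 r 86.9
err mm [1.2 0.  0.6]
{"x": 0.00, "y": 0.01, "z": -0.06, "ax": -0.20, "ay": 0.00, "az": 0.00}, 123.0
{"x": 0.00, "y": 0.03, "z": -0.12, "ax": -0.40, "ay": 0.00, "az": 0.00}, 124.0
{"x": 0.00, "y": 0.04, "z": -0.18, "ax": -0.60, "ay": 0.00, "az": 0.00}, 125.0
{"x": 0.00, "y": 0.05, "z": -0.24, "ax": -0.80, "ay": 0.00, "az": 0.00}, 126.0
```

Request:
drive_tool(
  series=[
    {"x":0,"y":0.01,"z":-0.06,"ax":-0.2,"ay":0,"az":0},
    {"x":0,"y":0.03,"z":-0.12,"ax":-0.4,"ay":0,"az":0},
    {"x":0,"y":0.04,"z":-0.18,"ax":-0.6,"ay":0,"az":0},
    {"x":0,"y":0.04,"z":-0.18,"ax":-0.6,"ay":0,"az":0},
  ],
)

```text
time: 13.6
tool_pos: [0.5412, 0.0602, 0.0511]
tool_rot: [0.672, -0.22, 0.672, 0.219]
contact_force: [2.6, 2.0, 1.7]
gripper_width: 0.002
```

```bash
python3 arc.py 125 126 127 128;python3 - <<'E'
from h import *
from plant import cams
f=cams.grab_frame("scene"); crop(f,(360,227),(80,60),9,"pics/s11.png")
E
```

```text
t 13.6 tcp [0.5412 0.0602 0.0511] fix [-23.  190.1] f [2.62 2.04 1.73] g 0.0
F tool frame [-1.73  0.1   3.32]
tcp polar angle 111.34 r 87.1
err mm [0.7 0.  0.1]
{"x": 0.00, "y": 0.01, "z": -0.06, "ax": -0.20, "ay": 0.00, "az": 0.00}, 126.0
{"x": 0.00, "y": 0.03, "z": -0.12, "ax": -0.40, "ay": 0.00, "az": 0.00}, 127.0
{"x": 0.00, "y": 0.04, "z": -0.18, "ax": -0.60, "ay": 0.00, "az": 0.00}, 128.0
pics/s11.png origin 320 197 k 9
```

View pics/s11.png

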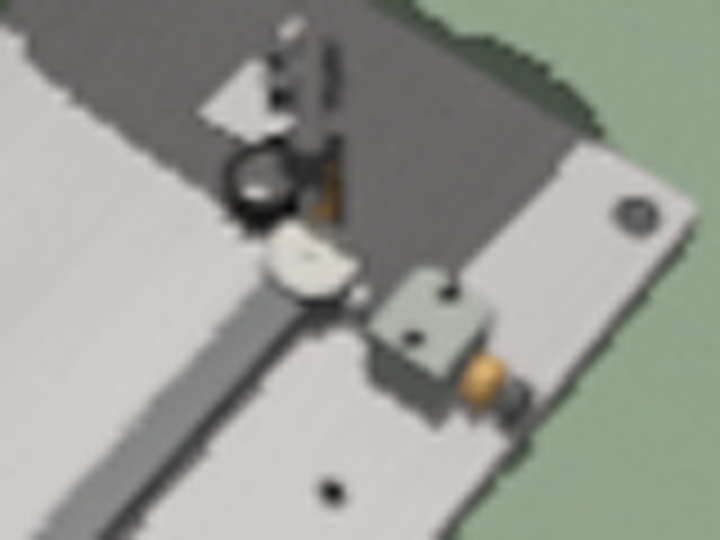

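Request:
drive_tool(
  series=[
    {"x":0,"y":0.01,"z":-0.06,"ax":-0.2,"ay":0,"az":0},
    {"x":0,"y":0.03,"z":-0.12,"ax":-0.4,"ay":0,"az":0},
    {"x":0,"y":0.04,"z":-0.18,"ax":-0.6,"ay":0,"az":0},
    {"x":0,"y":0.04,"z":-0.18,"ax":-0.6,"ay":0,"az":0},
  ],
)

```text
time: 13.98
tool_pos: [0.5369, 0.0584, 0.0511]
tool_rot: [0.666, -0.237, 0.666, 0.237]
contact_force: [2.9, 2.0, 1.7]
gripper_width: -0.001
```

```bash
python3 arc.py 128 130
```

```text
t 13.98 tcp [0.5369 0.0584 0.0511] fix [-27.3 188.4] f [2.93 2.   1.72] g -0.0
F tool frame [-1.73 -0.3   3.53]
tcp polar angle 114.4 r 87.2
err mm [0.6 0.1 0.1]
{"x": 0.00, "y": 0.03, "z": -0.12, "ax": -0.40, "ay": 0.00, "az": 0.00}, 130.0
```

Request:
drive_tool(
  series=[
    {"x":0,"y":0.01,"z":-0.06,"ax":-0.2,"ay":0,"az":0},
    {"x":0,"y":0.03,"z":-0.12,"ax":-0.4,"ay":0,"az":0},
    {"x":0,"y":0.03,"z":-0.12,"ax":-0.4,"ay":0,"az":0},
  ],
)

```text
time: 14.23
tool_pos: [0.5342, 0.0571, 0.0512]
tool_rot: [0.662, -0.249, 0.662, 0.249]
contact_force: [3.2, 2.1, 1.1]
gripper_width: 0.002
```

```bash
python3 arc.py 130 132
```

```text
t 14.23 tcp [0.5342 0.0571 0.0512] fix [-30.  187.1] f [3.24 2.09 1.12] g 0.0
F tool frame [-1.12 -0.56  3.82]
tcp polar angle 116.38 r 87.2
err mm [0.6 0.2 0.2]
{"x": 0.00, "y": 0.03, "z": -0.12, "ax": -0.40, "ay": 0.00, "az": 0.00}, 132.0
```

Request:
drive_tool(
  series=[
    {"x":0,"y":0.01,"z":-0.06,"ax":-0.2,"ay":0,"az":0},
    {"x":0,"y":0.03,"z":-0.12,"ax":-0.4,"ay":0,"az":0},
    {"x":0,"y":0.03,"z":-0.12,"ax":-0.4,"ay":0,"az":0},
  ],
)

```text
time: 14.48
tool_pos: [0.5315, 0.0557, 0.0512]
tool_rot: [0.657, -0.26, 0.658, 0.26]
contact_force: [3.0, 2.3, 0.9]
gripper_width: -0.004
```

```bash
python3 arc.py 132 134
```

```text
t 14.48 tcp [0.5315 0.0557 0.0512] fix [-32.8 185.7] f [3.   2.27 0.9 ] g -0.0
F tool frame [-0.9  -0.4   3.74]
tcp polar angle 118.41 r 87.3
err mm [0.5 0.2 0.2]
{"x": 0.00, "y": 0.03, "z": -0.12, "ax": -0.40, "ay": 0.00, "az": 0.00}, 134.0
```

Request:
drive_tool(
  series=[
    {"x":0,"y":0.01,"z":-0.06,"ax":-0.2,"ay":0,"az":0},
    {"x":0,"y":0.03,"z":-0.12,"ax":-0.4,"ay":0,"az":0},
    {"x":0,"y":0.03,"z":-0.12,"ax":-0.4,"ay":0,"az":0},
  ],
)

```text
time: 14.73
tool_pos: [0.5287, 0.0541, 0.0511]
tool_rot: [0.653, -0.272, 0.653, 0.272]
contact_force: [3.3, 2.1, 1.6]
gripper_width: -0.002
```

```bash
python3 arc.py 134 136;python3 - <<'E'
from h import *
from plant import cams
f=cams.grab_frame("scene"); crop(f,(360,227),(80,60),9,"pics/s12.png")
E
```

```text
t 14.73 tcp [0.5287 0.0541 0.0511] fix [-35.6 184.3] f [3.26 2.05 1.62] g -0.0
F tool frame [-1.62 -0.86  3.75]
tcp polar angle 120.45 r 87.3
err mm [0.4 0.2 0.1]
{"x": 0.00, "y": 0.03, "z": -0.12, "ax": -0.40, "ay": 0.00, "az": 0.00}, 136.0
pics/s12.png origin 320 197 k 9
```

View pics/s12.png

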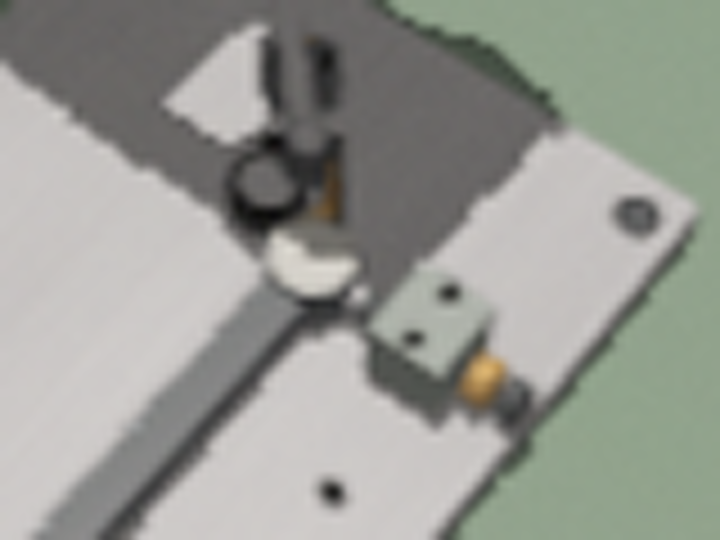

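Request:
drive_tool(
  series=[
    {"x":0,"y":0.01,"z":-0.06,"ax":-0.2,"ay":0,"az":0},
    {"x":0,"y":0.02,"z":-0.09,"ax":-0.3,"ay":0,"az":0},
    {"x":0,"y":0.02,"z":-0.09,"ax":-0.3,"ay":0,"az":0},
  ],
)

```text
time: 15.03
tool_pos: [0.5269, 0.053, 0.0512]
tool_rot: [0.649, -0.28, 0.649, 0.28]
contact_force: [2.5, 1.8, 0.7]
gripper_width: 0.001
```

```bash
python3 arc.py 135.5
```

```text
t 15.03 tcp [0.5269 0.053  0.0512] fix [-37.4 183.2] f [2.52 1.76 0.67] g 0.0
F tool frame [-0.67 -0.62  3.01]
tcp polar angle 121.85 r 87.3
err mm [0.5 0.3 0.2]
```

Request:
drive_tool(
  series=[
    {"x":0,"y":0.01,"z":-0.06,"ax":-0.2,"ay":0,"az":0},
    {"x":0,"y":0.02,"z":-0.09,"ax":-0.3,"ay":0,"az":0},
    {"x":0,"y":0.02,"z":-0.09,"ax":-0.3,"ay":0,"az":0},
  ],
)

```text
time: 15.28
tool_pos: [0.525, 0.0517, 0.0512]
tool_rot: [0.646, -0.288, 0.646, 0.288]
contact_force: [3.3, 2.4, 1.3]
gripper_width: 0.005
```

```bash
python3 arc.py 137
```

```text
t 15.28 tcp [0.525  0.0517 0.0512] fix [-39.4 181.9] f [3.34 2.41 1.32] g 0.0
F tool frame [-1.32 -0.88  4.03]
tcp polar angle 123.4 r 87.3
err mm [0.4 0.3 0.2]
```

Request:
drive_tool(
  series=[
    {"x":0,"y":0.01,"z":-0.06,"ax":-0.2,"ay":0,"az":0},
    {"x":0,"y":0.02,"z":-0.09,"ax":-0.3,"ay":0,"az":0},
    {"x":0,"y":0.02,"z":-0.09,"ax":-0.3,"ay":0,"az":0},
  ],
)

```text
time: 15.53
tool_pos: [0.5231, 0.0504, 0.0512]
tool_rot: [0.642, -0.297, 0.642, 0.297]
contact_force: [2.8, 1.7, 0.6]
gripper_width: 0.002
```

```bash
python3 arc.py 138.5
```

```text
t 15.53 tcp [0.5231 0.0504 0.0512] fix [-41.3 180.6] f [2.83 1.73 0.62] g 0.0
F tool frame [-0.62 -1.04  3.15]
tcp polar angle 124.9 r 87.3
err mm [0.4 0.3 0.2]
```

Request:
drive_tool(
  series=[
    {"x":0,"y":0.01,"z":-0.06,"ax":-0.2,"ay":0,"az":0},
    {"x":0,"y":0.02,"z":-0.09,"ax":-0.3,"ay":0,"az":0},
    {"x":0,"y":0.02,"z":-0.09,"ax":-0.3,"ay":0,"az":0},
  ],
)

```text
time: 15.78
tool_pos: [0.5213, 0.049, 0.0512]
tool_rot: [0.638, -0.305, 0.638, 0.305]
contact_force: [3.1, 2.4, 1.5]
gripper_width: -0.002
```

```bash
python3 arc.py 140;python3 - <<'E'
from h import *
from plant import cams
f=cams.grab_frame("scene"); crop(f,(355,222),(50,40),14,"pics/s13.png")
E
```

```text
t 15.78 tcp [0.5213 0.049  0.0512] fix [-43.1 179.3] f [3.11 2.38 1.46] g -0.0
F tool frame [-1.46 -0.92  3.8 ]
tcp polar angle 126.4 r 87.3
err mm [0.4 0.3 0.2]
pics/s13.png origin 330 202 k 14
```

View pics/s13.png

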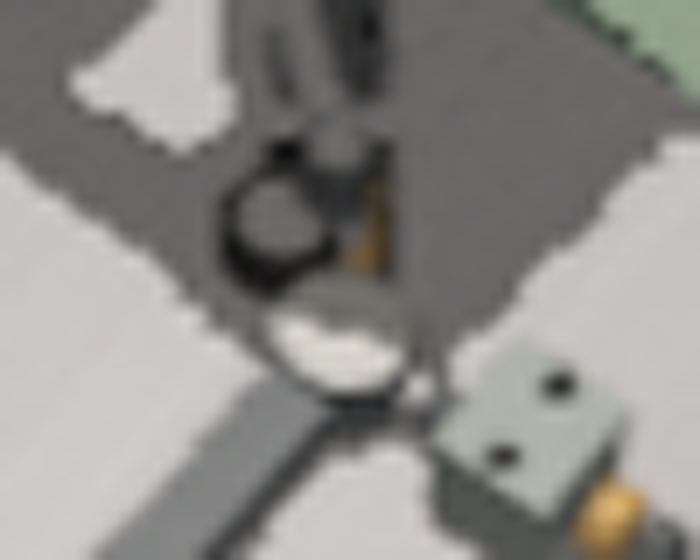

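Request:
drive_tool(
  series=[
    {"x":0,"y":0.01,"z":-0.06,"ax":-0.2,"ay":0,"az":0},
    {"x":0,"y":0.01,"z":-0.06,"ax":-0.2,"ay":0,"az":0},
    {"x":0,"y":0.01,"z":-0.06,"ax":-0.2,"ay":0,"az":0},
  ],
)

```text
time: 16.08
tool_pos: [0.5201, 0.0481, 0.0512]
tool_rot: [0.635, -0.311, 0.635, 0.311]
contact_force: [3.2, 2.2, 2.1]
gripper_width: -0.001
```

```bash
python3 arc.py 141
```

```text
t 16.08 tcp [0.5201 0.0481 0.0512] fix [-44.3 178.4] f [3.17 2.16 2.11] g -0.0
F tool frame [-2.11 -1.17  3.65]
tcp polar angle 127.39 r 87.3
err mm [0.4 0.4 0.2]
```

Request:
drive_tool(
  series=[
    {"x":0,"y":0.01,"z":-0.06,"ax":-0.2,"ay":0,"az":0},
    {"x":0,"y":0.01,"z":-0.06,"ax":-0.2,"ay":0,"az":0},
    {"x":0,"y":0.01,"z":-0.06,"ax":-0.2,"ay":0,"az":0},
  ],
)

```text
time: 16.33
tool_pos: [0.5189, 0.0471, 0.0512]
tool_rot: [0.632, -0.316, 0.633, 0.316]
contact_force: [2.0, 2.6, 1.4]
gripper_width: -0.002
```

```bash
python3 arc.py 142
```

```text
t 16.33 tcp [0.5189 0.0471 0.0512] fix [-45.5 177.4] f [1.98 2.62 1.36] g -0.0
F tool frame [-1.36 -0.01  3.28]
tcp polar angle 128.38 r 87.3
err mm [0.5 0.3 0.2]
```

Request:
drive_tool(
  series=[
    {"x":0,"y":0.01,"z":-0.06,"ax":-0.2,"ay":0,"az":0},
    {"x":0,"y":0.01,"z":-0.06,"ax":-0.2,"ay":0,"az":0},
    {"x":0,"y":0.01,"z":-0.06,"ax":-0.2,"ay":0,"az":0},
  ],
)

```text
time: 16.58
tool_pos: [0.5178, 0.046, 0.0512]
tool_rot: [0.63, -0.322, 0.63, 0.322]
contact_force: [1.3, 3.4, 2.0]
gripper_width: 0.004
```

```bash
python3 arc.py 143
```

```text
t 16.58 tcp [0.5178 0.046  0.0512] fix [-46.6 176.4] f [1.28 3.45 2.02] g 0.0
F tool frame [-2.02  0.98  3.55]
tcp polar angle 129.39 r 87.2
err mm [0.5 0.3 0.2]
```

Request:
drive_tool(
  series=[
    {"x":0,"y":0.01,"z":-0.06,"ax":-0.2,"ay":0,"az":0},
    {"x":0,"y":0.01,"z":-0.06,"ax":-0.2,"ay":0,"az":0},
    {"x":0,"y":0.01,"z":-0.06,"ax":-0.2,"ay":0,"az":0},
  ],
)

```text
time: 16.83
tool_pos: [0.5168, 0.0449, 0.0511]
tool_rot: [0.627, -0.327, 0.627, 0.327]
contact_force: [1.0, 3.7, 1.5]
gripper_width: 0.001
```

```bash
python3 arc.py 144
```

```text
t 16.83 tcp [0.5168 0.0449 0.0511] fix [-47.7 175.2] f [0.98 3.67 1.51] g 0.0
F tool frame [-1.51  1.3   3.57]
tcp polar angle 130.4 r 87.0
err mm [0.6 0.1 0.1]
```

Request:
drive_tool(
  series=[
    {"x":0,"y":0.01,"z":-0.06,"ax":-0.2,"ay":0,"az":0},
    {"x":0,"y":0.01,"z":-0.06,"ax":-0.2,"ay":0,"az":0},
    {"x":0,"y":0.01,"z":-0.06,"ax":-0.2,"ay":0,"az":0},
  ],
)

```text
time: 17.08
tool_pos: [0.5158, 0.0437, 0.0511]
tool_rot: [0.624, -0.333, 0.624, 0.333]
contact_force: [1.5, 3.4, 1.1]
gripper_width: 0.001
```

```bash
python3 arc.py 145
```

```text
t 17.08 tcp [0.5158 0.0437 0.0511] fix [-48.7 174.1] f [1.54 3.4  1.12] g 0.0
F tool frame [-1.12  0.62  3.68]
tcp polar angle 131.41 r 86.8
err mm [0.7 0.  0.1]
```

Request:
drive_tool(
  series=[
    {"x":0,"y":0.01,"z":-0.06,"ax":-0.2,"ay":0,"az":0},
    {"x":0,"y":0.01,"z":-0.06,"ax":-0.2,"ay":0,"az":0},
    {"x":0,"y":0.01,"z":-0.06,"ax":-0.2,"ay":0,"az":0},
  ],
)

```text
time: 17.33
tool_pos: [0.5147, 0.0426, 0.0511]
tool_rot: [0.621, -0.338, 0.621, 0.338]
contact_force: [0.0, 3.9, 1.6]
gripper_width: -0.001
```

```bash
python3 arc.py 146;python3 - <<'E'
from h import *
from plant import cams
f=cams.grab_frame("scene"); crop(f,(355,222),(50,40),14,"pics/s14.png")
E
```

```text
t 17.33 tcp [0.5147 0.0426 0.0511] fix [-49.8 173.1] f [0.   3.95 1.64] g -0.0
F tool frame [-1.64  2.14  3.32]
tcp polar angle 132.42 r 86.8
err mm [ 0.8 -0.   0.1]
pics/s14.png origin 330 202 k 14
```

View pics/s14.png

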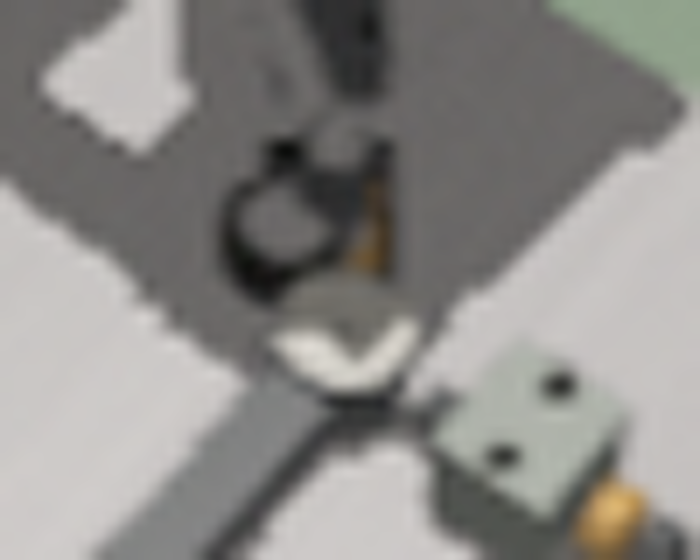

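Request:
drive_tool(
  series=[
    {"x":0,"y":0.04,"z":-0.06,"ax":-0.2,"ay":0,"az":0},
    {"x":0,"y":0.04,"z":-0.06,"ax":-0.2,"ay":0,"az":0},
    {"x":0,"y":0.04,"z":-0.06,"ax":-0.2,"ay":0,"az":0},
  ],
)

```text
time: 17.63
tool_pos: [0.5135, 0.0417, 0.0513]
tool_rot: [0.618, -0.344, 0.618, 0.343]
contact_force: [2.6, 2.1, -0.1]
gripper_width: 0.001
```

```bash
python3 arc.py 147
```

```text
t 17.63 tcp [0.5135 0.0417 0.0513] fix [-51.1 172.1] f [ 2.59  2.11 -0.06] g 0.0
F tool frame [ 0.06 -1.08  3.16]
tcp polar angle 133.44 r 86.9
err mm [0.6 0.  0.3]
```

Request:
drive_tool(
  series=[
    {"x":0,"y":0.02,"z":-0.06,"ax":-0.2,"ay":0,"az":0},
    {"x":0,"y":0.02,"z":-0.06,"ax":-0.2,"ay":0,"az":0},
    {"x":0,"y":0.02,"z":-0.06,"ax":-0.2,"ay":0,"az":0},
  ],
)

```text
time: 17.88
tool_pos: [0.512, 0.0408, 0.0512]
tool_rot: [0.615, -0.349, 0.615, 0.349]
contact_force: [2.6, 2.7, -1.4]
gripper_width: 0.006
```

```bash
python3 arc.py 148
```

```text
t 17.88 tcp [0.512  0.0408 0.0512] fix [-52.5 171.3] f [ 2.59  2.68 -1.45] g 0.01
F tool frame [ 1.45 -0.84  3.63]
tcp polar angle 134.51 r 87.3
err mm [0.3 0.3 0.2]
```

Request:
drive_tool(
  series=[
    {"x":0,"y":0.01,"z":-0.06,"ax":-0.2,"ay":0,"az":0},
    {"x":0,"y":0.01,"z":-0.06,"ax":-0.2,"ay":0,"az":0},
    {"x":0,"y":0.01,"z":-0.06,"ax":-0.2,"ay":0,"az":0},
  ],
)

```text
time: 18.13
tool_pos: [0.511, 0.0397, 0.0513]
tool_rot: [0.612, -0.354, 0.612, 0.354]
contact_force: [3.0, 2.4, -0.0]
gripper_width: 0.0
```

```bash
python3 arc.py 149
```

```text
t 18.13 tcp [0.511  0.0397 0.0513] fix [-53.6 170.2] f [ 3.    2.37 -0.04] g 0.0
F tool frame [ 0.04 -1.42  3.55]
tcp polar angle 135.49 r 87.3
err mm [0.3 0.3 0.3]
```

Request:
drive_tool(
  series=[
    {"x":0,"y":0.01,"z":-0.06,"ax":-0.2,"ay":0,"az":0},
    {"x":0,"y":0.01,"z":-0.06,"ax":-0.2,"ay":0,"az":0},
    {"x":0,"y":0.01,"z":-0.06,"ax":-0.2,"ay":0,"az":0},
  ],
)

```text
time: 18.38
tool_pos: [0.51, 0.0386, 0.0512]
tool_rot: [0.609, -0.36, 0.609, 0.36]
contact_force: [2.8, 1.6, -0.8]
gripper_width: 0.001
```

```bash
python3 arc.py 150
```

```text
t 18.38 tcp [0.51   0.0386 0.0512] fix [-54.6 169.1] f [ 2.78  1.6  -0.79] g 0.0
F tool frame [ 0.79 -1.67  2.74]
tcp polar angle 136.49 r 87.3
err mm [0.3 0.3 0.2]
```

Request:
drive_tool(
  series=[
    {"x":0,"y":0.01,"z":-0.06,"ax":-0.2,"ay":0,"az":0},
    {"x":0,"y":0.01,"z":-0.06,"ax":-0.2,"ay":0,"az":0},
    {"x":0,"y":0.01,"z":-0.06,"ax":-0.2,"ay":0,"az":0},
  ],
)

```text
time: 18.63
tool_pos: [0.509, 0.0374, 0.0512]
tool_rot: [0.606, -0.365, 0.606, 0.365]
contact_force: [1.5, 2.9, 0.9]
gripper_width: -0.003
```

```bash
python3 arc.py 151;python3 - <<'E'
from h import *
from plant import cams
f=cams.grab_frame("scene"); crop(f,(355,222),(50,40),14,"pics/s15.png")
f=cams.grab_frame("top"); crop(f,(308,148),(50,40),14,"pics/t15.png")
E
```

```text
t 18.63 tcp [0.509  0.0374 0.0512] fix [-55.6 168. ] f [1.51 2.91 0.87] g -0.0
F tool frame [-0.87  0.03  3.28]
tcp polar angle 137.5 r 87.3
err mm [0.3 0.3 0.2]
pics/s15.png origin 330 202 k 14
pics/t15.png origin 283 128 k 14
```

View pics/s15.png

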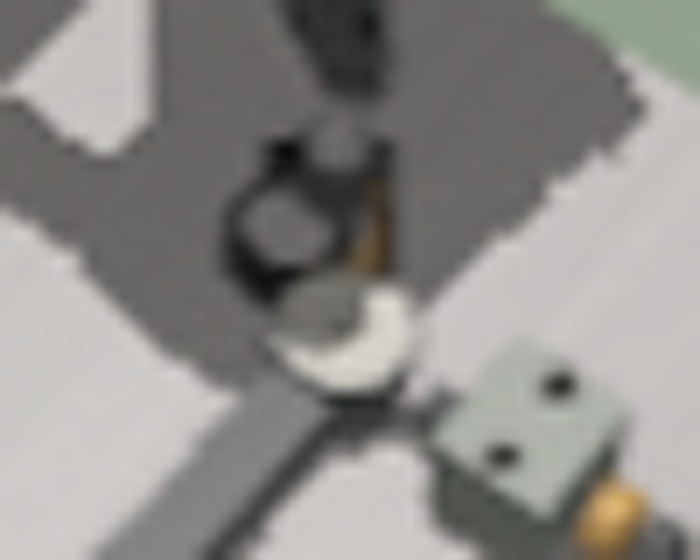

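View pics/t15.png

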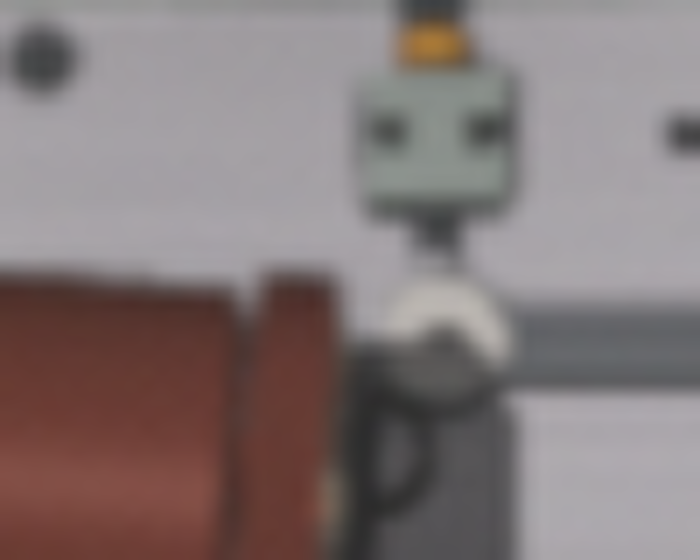

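Request:
drive_tool(
  series=[
    {"x":0,"y":0.01,"z":-0.06,"ax":-0.2,"ay":0,"az":0},
    {"x":0,"y":0.01,"z":-0.06,"ax":-0.2,"ay":0,"az":0},
    {"x":0,"y":0.01,"z":-0.06,"ax":-0.2,"ay":0,"az":0},
  ],
)

```text
time: 18.98
tool_pos: [0.508, 0.0363, 0.0512]
tool_rot: [0.602, -0.37, 0.603, 0.37]
contact_force: [1.5, 3.3, 0.2]
gripper_width: 0.0
```

```bash
python3 arc.py 152
```

```text
t 18.98 tcp [0.508  0.0363 0.0512] fix [-56.7 166.8] f [1.51 3.27 0.2 ] g 0.0
F tool frame [-0.2   0.13  3.6 ]
tcp polar angle 138.5 r 87.3
err mm [0.3 0.3 0.2]
```

Request:
drive_tool(
  series=[
    {"x":0,"y":0.01,"z":-0.06,"ax":-0.2,"ay":0,"az":0},
    {"x":0,"y":0.01,"z":-0.06,"ax":-0.2,"ay":0,"az":0},
    {"x":0,"y":0.01,"z":-0.06,"ax":-0.2,"ay":0,"az":0},
  ],
)

```text
time: 19.23
tool_pos: [0.507, 0.0351, 0.0512]
tool_rot: [0.599, -0.375, 0.599, 0.376]
contact_force: [1.2, 3.4, 0.2]
gripper_width: 0.002
```

```bash
python3 arc.py 153
```

```text
t 19.23 tcp [0.507  0.0351 0.0512] fix [-57.6 165.6] f [1.19 3.37 0.18] g 0.0
F tool frame [-0.18  0.4   3.55]
tcp polar angle 139.51 r 87.2
err mm [0.3 0.2 0.2]
```

Request:
drive_tool(
  series=[
    {"x":0,"y":0.01,"z":-0.06,"ax":-0.2,"ay":0,"az":0},
    {"x":0,"y":0.01,"z":-0.06,"ax":-0.2,"ay":0,"az":0},
    {"x":0,"y":0.01,"z":-0.06,"ax":-0.2,"ay":0,"az":0},
  ],
)

```text
time: 19.48
tool_pos: [0.5062, 0.0338, 0.0512]
tool_rot: [0.596, -0.38, 0.596, 0.381]
contact_force: [0.1, 4.2, 0.8]
gripper_width: 0.0
```

```bash
python3 arc.py 154
```

```text
t 19.48 tcp [0.5062 0.0338 0.0512] fix [-58.5 164.4] f [0.1  4.22 0.84] g 0.0
F tool frame [-0.84  1.69  3.87]
tcp polar angle 140.52 r 87.1
err mm [0.4 0.1 0.2]
```

Request:
drive_tool(
  series=[
    {"x":0,"y":0.03,"z":-0.06,"ax":-0.2,"ay":0,"az":0},
    {"x":0,"y":0.03,"z":-0.06,"ax":-0.2,"ay":0,"az":0},
    {"x":0,"y":0.03,"z":-0.06,"ax":-0.2,"ay":0,"az":0},
  ],
)

```text
time: 19.73
tool_pos: [0.5052, 0.0326, 0.0513]
tool_rot: [0.593, -0.386, 0.593, 0.386]
contact_force: [1.7, 3.7, 0.0]
gripper_width: -0.0
```

```bash
python3 arc.py 155
```

```text
t 19.73 tcp [0.5052 0.0326 0.0513] fix [-59.5 163.2] f [1.67 3.75 0.04] g -0.0
F tool frame [-0.03 -0.01  4.1 ]
tcp polar angle 141.51 r 87.1
err mm [0.4 0.2 0.3]
```

Request:
drive_tool(
  series=[
    {"x":0,"y":0.02,"z":-0.06,"ax":-0.2,"ay":0,"az":0},
    {"x":0,"y":0.02,"z":-0.06,"ax":-0.2,"ay":0,"az":0},
    {"x":0,"y":0.02,"z":-0.06,"ax":-0.2,"ay":0,"az":0},
  ],
)

```text
time: 19.98
tool_pos: [0.5042, 0.0315, 0.0513]
tool_rot: [0.589, -0.391, 0.589, 0.391]
contact_force: [2.7, 4.1, -0.2]
gripper_width: -0.003
```

```bash
python3 arc.py 156;python3 - <<'E'
from h import *
from plant import cams
f=cams.grab_frame("scene"); crop(f,(360,210),(100,80),7,"pics/s16.png")
E
```

```text
t 19.98 tcp [0.5042 0.0315 0.0513] fix [-60.6 162.1] f [ 2.66  4.15 -0.23] g -0.0
F tool frame [ 0.23 -0.84  4.86]
tcp polar angle 142.55 r 87.3
err mm [0.2 0.2 0.3]
pics/s16.png origin 310 170 k 7
```

View pics/s16.png

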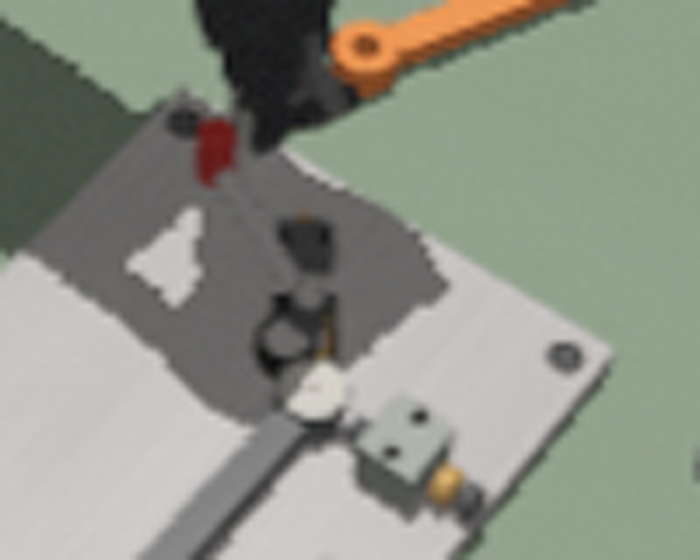

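Request:
drive_tool(
  series=[
    {"x":0,"y":0.02,"z":-0.06,"ax":-0.2,"ay":0,"az":0},
    {"x":0,"y":0.02,"z":-0.06,"ax":-0.2,"ay":0,"az":0},
    {"x":0,"y":0.02,"z":-0.06,"ax":-0.2,"ay":0,"az":0},
  ],
)

```text
time: 20.28
tool_pos: [0.5031, 0.0303, 0.0513]
tool_rot: [0.586, -0.396, 0.586, 0.396]
contact_force: [3.6, 3.3, -1.1]
gripper_width: 0.003
```

```bash
python3 arc.py 157
```

```text
t 20.28 tcp [0.5031 0.0303 0.0513] fix [-61.7 160.9] f [ 3.56  3.31 -1.11] g 0.0
F tool frame [ 1.11 -2.07  4.4 ]
tcp polar angle 143.57 r 87.5
err mm [0.1 0.3 0.3]
```

Request:
drive_tool(
  series=[
    {"x":0,"y":0.0,"z":-0.05,"ax":-0.2,"ay":0,"az":0},
    {"x":0,"y":0.0,"z":-0.05,"ax":-0.2,"ay":0,"az":0},
    {"x":0,"y":0.0,"z":-0.05,"ax":-0.2,"ay":0,"az":0},
  ],
)

```text
time: 20.53
tool_pos: [0.5024, 0.0294, 0.0512]
tool_rot: [0.582, -0.401, 0.582, 0.401]
contact_force: [2.1, 5.0, -0.3]
gripper_width: -0.003
```

```bash
python3 arc.py 158
```

```text
t 20.53 tcp [0.5024 0.0294 0.0512] fix [-62.4 160. ] f [ 2.05  5.   -0.3 ] g -0.0
F tool frame [ 0.3  -0.13  5.41]
tcp polar angle 144.31 r 87.5
err mm [0.2 0.7 0.2]
```

Request:
drive_tool(
  series=[
    {"x":0,"y":0,"z":0,"ax":0,"ay":0,"az":0},
  ],
)

```text
time: 20.62
tool_pos: [0.5024, 0.0294, 0.0512]
tool_rot: [0.582, -0.401, 0.582, 0.401]
contact_force: [1.6, 5.3, 0.1]
gripper_width: -0.001
```

```bash
python3 arc.py 158
```

```text
t 20.62 tcp [0.5024 0.0294 0.0512] fix [-62.4 160. ] f [1.55 5.29 0.08] g -0.0
F tool frame [-0.08  0.44  5.5 ]
tcp polar angle 144.32 r 87.5
err mm [0.2 0.6 0.2]
```

Request:
drive_tool(
  series=[
    {"x":0,"y":0,"z":0,"ax":0,"ay":0,"az":0},
  ],
)

```text
time: 20.7
tool_pos: [0.5024, 0.0294, 0.0512]
tool_rot: [0.582, -0.401, 0.582, 0.401]
contact_force: [2.1, 4.8, 0.3]
gripper_width: 0.002
```

```bash
python3 arc.py 158
```

```text
t 20.7 tcp [0.5024 0.0294 0.0512] fix [-62.4 160. ] f [2.08 4.83 0.26] g 0.0
F tool frame [-0.26 -0.22  5.25]
tcp polar angle 144.33 r 87.5
err mm [0.2 0.6 0.2]
```

Request:
drive_tool(
  series=[
    {"x":0,"y":0.01,"z":-0.05,"ax":-0.1,"ay":0,"az":0},
    {"x":0,"y":0.01,"z":-0.05,"ax":-0.1,"ay":0,"az":0},
    {"x":0,"y":0.01,"z":-0.05,"ax":-0.1,"ay":0,"az":0},
  ],
)

```text
time: 20.95
tool_pos: [0.5017, 0.0284, 0.0512]
tool_rot: [0.581, -0.403, 0.581, 0.404]
contact_force: [1.4, 4.2, -0.0]
gripper_width: -0.002
```

```bash
python3 arc.py 159
```

```text
t 20.95 tcp [0.5017 0.0284 0.0512] fix [-63.1 159. ] f [ 1.37  4.2  -0.02] g -0.0
F tool frame [0.02 0.17 4.41]
tcp polar angle 145.13 r 87.5
err mm [0.4 0.9 0.2]
```

Request:
drive_tool(
  series=[
    {"x":0,"y":0,"z":0,"ax":0,"ay":0,"az":0},
  ],
)

```text
time: 21.03
tool_pos: [0.5017, 0.0284, 0.0512]
tool_rot: [0.581, -0.403, 0.581, 0.404]
contact_force: [1.3, 5.2, -0.3]
gripper_width: -0.003
```

```bash
python3 arc.py 159
```

```text
t 21.03 tcp [0.5017 0.0284 0.0512] fix [-63.1 159. ] f [ 1.35  5.2  -0.28] g -0.0
F tool frame [0.28 0.55 5.35]
tcp polar angle 145.15 r 87.5
err mm [0.3 0.9 0.2]
```

Request:
drive_tool(
  series=[
    {"x":0,"y":0.02,"z":-0.06,"ax":-0.2,"ay":0,"az":0},
    {"x":0,"y":0.02,"z":-0.06,"ax":-0.2,"ay":0,"az":0},
    {"x":0,"y":0.02,"z":-0.06,"ax":-0.2,"ay":0,"az":0},
  ],
)

```text
time: 21.28
tool_pos: [0.5007, 0.0271, 0.0512]
tool_rot: [0.577, -0.408, 0.577, 0.409]
contact_force: [2.1, 5.0, -0.1]
gripper_width: -0.003
```

```bash
python3 arc.py 160
```

```text
t 21.28 tcp [0.5007 0.0271 0.0512] fix [-64.1 157.8] f [ 2.13  5.05 -0.13] g -0.0
F tool frame [ 0.13 -0.33  5.47]
tcp polar angle 146.14 r 87.6
err mm [0.2 1.  0.2]
```

Request:
drive_tool(
  series=[
    {"x":0,"y":0,"z":0,"ax":0,"ay":0,"az":0},
  ],
)

```text
time: 21.37
tool_pos: [0.5007, 0.0272, 0.0511]
tool_rot: [0.577, -0.408, 0.577, 0.409]
contact_force: [1.8, 5.6, -0.0]
gripper_width: 0.003
```

```bash
python3 arc.py 160
```

```text
t 21.37 tcp [0.5007 0.0272 0.0511] fix [-64.1 157.8] f [ 1.81  5.57 -0.02] g 0.0
F tool frame [0.03 0.14 5.85]
tcp polar angle 146.16 r 87.7
err mm [0.2 1.  0.1]
```

Request:
drive_tool(
  series=[
    {"x":0,"y":0,"z":0,"ax":0,"ay":0,"az":0},
  ],
)

```text
time: 21.45
tool_pos: [0.5007, 0.0272, 0.0512]
tool_rot: [0.577, -0.409, 0.577, 0.409]
contact_force: [2.1, 5.4, -0.8]
gripper_width: 0.004
```

```bash
python3 arc.py 160
```

```text
t 21.45 tcp [0.5007 0.0272 0.0512] fix [-64.1 157.9] f [ 2.11  5.38 -0.83] g 0.0
F tool frame [ 0.83 -0.21  5.78]
tcp polar angle 146.13 r 87.7
err mm [0.2 1.  0.2]
```

Request:
drive_tool(
  series=[
    {"x":0,"y":0,"z":0.1,"ax":0,"ay":0,"az":0},
    {"x":0,"y":0,"z":0.4,"ax":0,"ay":0,"az":0},
    {"x":0,"y":0.1,"z":0.8,"ax":0,"ay":0,"az":0},
    {"x":-1,"y":0.1,"z":0.9,"ax":0,"ay":0,"az":0},
    {"x":-2.5,"y":0.1,"z":0.9,"ax":0,"ay":0,"az":0},
  ],
)

```text
time: 21.87
tool_pos: [0.5021, 0.0499, 0.1096]
tool_rot: [0.574, -0.407, 0.58, 0.411]
contact_force: [1.0, -0.3, -0.4]
gripper_width: -0.002
```

Request:
drive_tool(
  series=[
    {"x":-1,"y":0,"z":0,"ax":0,"ay":0,"az":0},
    {"x":-2,"y":0.5,"z":0.5,"ax":0,"ay":0,"az":0},
    {"x":-2.5,"y":1.5,"z":1.2,"ax":0,"ay":0,"az":0},
    {"x":-2.5,"y":2.5,"z":2,"ax":0,"ay":0,"az":0},
    {"x":-2.5,"y":3,"z":3,"ax":0,"ay":0,"az":0},
  ],
)

```text
time: 22.28
tool_pos: [0.459, 0.1457, 0.1776]
tool_rot: [0.577, -0.409, 0.577, 0.408]
contact_force: [1.4, -0.7, -0.6]
gripper_width: 0.002
```

Request:
drive_tool(
  series=[
    {"x":0,"y":0,"z":0,"ax":0,"ay":0,"az":0},
    {"x":0,"y":0,"z":0,"ax":0,"ay":0,"az":0},
    {"x":0,"y":0,"z":0,"ax":0,"ay":0,"az":0},
    {"x":0,"y":0,"z":0,"ax":0,"ay":0,"az":0},
  ],
)

```text
time: 22.62
tool_pos: [0.4602, 0.144, 0.1759]
tool_rot: [0.577, -0.409, 0.578, 0.408]
contact_force: [-0.8, 0.1, -0.4]
gripper_width: 0.004
```

```bash
python3 st.py;python3 - <<'E'
from h import *
from plant import cams
f=cams.grab_frame("scene"); crop(f,(340,220),(100,80),7,"pics/s17.png")
f=cams.grab_frame("top"); crop(f,(318,148),(80,60),9,"pics/t17.png"); cv2.imwrite("pics/t17full.png",f["img"])
E
```

```text
t 22.62 tcp [0.4602 0.144  0.1759] fix [-102.3  275.4] f [-0.83  0.12 -0.39] g 0.0
F tool frame [ 0.39  0.82 -0.17]
pics/s17.png origin 290 180 k 7
pics/t17.png origin 278 118 k 9
```

View pics/s17.png

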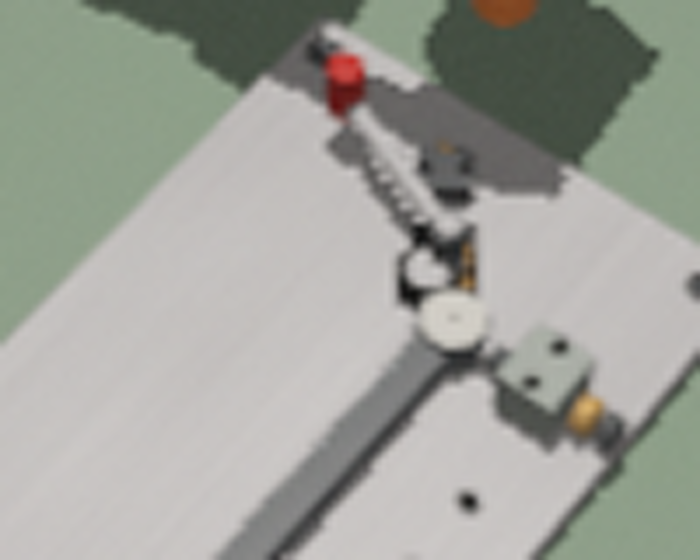

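View pics/t17.png

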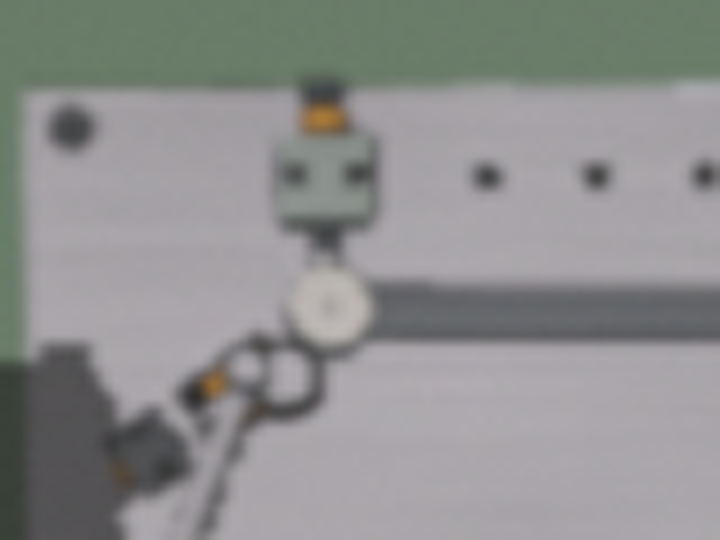

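View pics/t17full.png

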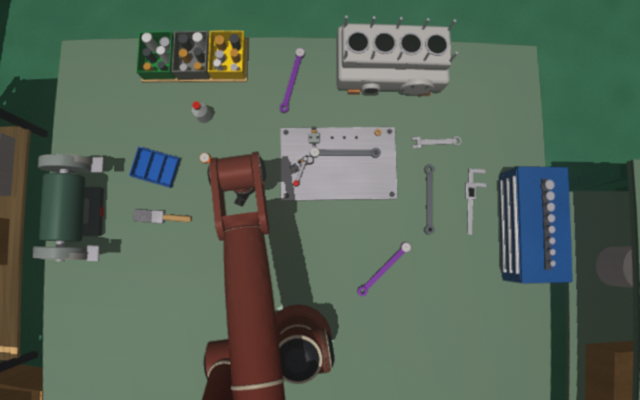

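```bash
python3 - <<'E'
from h import *
from st import F
from plant import cams
for n,c,z in(("top",(298,178),.067),("scene",(341,194),.067)):
    f=cams.grab_frame(n); i=f["img"].astype(int); b,g,r=i[...,0],i[...,1],i[...,2]
    m=((r-g>70)&(r-b>70)); yy,xx=np.nonzero(m); k=(abs(xx-c[0])<12)&(abs(yy-c[1])<14); u=(xx[k].mean(),yy[k].mean()) 
    q=F(ray(f,u,z if n=="top" else .055)); d=q-[8.7,109]; print(n,k.sum(),np.round(u,1),q.round(1),np.degrees(np.arctan2(d[1],d[0])).round(1),np.hypot(*d).round(1))
E
```

```text
top 20 [295.8 182.8] [-71.1 142.3] 157.3 86.5
scene 25 [338.9 190.5] [-75.8 141.5] 159.0 90.5
```

```bash
python3 -c "
from plant import workorder
print(workorder.job_done())"
```

```text
the job is handed in; nothing more can be done
None
```

I pushed the link round onto the stop screw, swung the cam lever until it nipped the boss, then backed the arm clear and handed the job in at about 22.7 s. The hand-in gives no verdict, so I can't confirm it passed.

- **Link onto the screw:** Closed fingers on the web turned the link until it touched. I held 6–7 N at the fingers for over 0.3 s, which I estimate at 5–6 N on the screw, with the cam still clear. I then backed off.
- **Cam nip:** I pushed the knob round in 1 to 4 degree steps, moving freely at about 3.6 N. The knob began to get heavier at about 153–154° and I stopped at about 159°, at roughly 5.7 N. That works out at about 10 N on the boss. It is an estimate from the 5-to-1 rule, with about ±0.5 N of sensor noise at the knob, and the nip itself was never measured.
- **Last checks:** With the arm clear, the lever read 157–159° in the two cameras, so it had not sprung back. The boss looked in place, with the cam against it and the eye on the dowel. The bench items in the top view looked unmoved, though the arm hides part of the orange look-alike.
- **What disagreed:** My fixture position disagreed by 3–5 mm between the two cameras in places. The top view shows a bright sliver between the boss and the screw, which I took as glare because the boss had not moved since the touch.

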